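# File the weld-test plates in their case and put the cover on

### The job

Put away the weld-test plates: lift the cover off the case and stand it on the rubber mat, then tip each steel plate up on its rest by pressing its overhanging end, take it by the raised end and slide it upright all the way down into a free slot of the case, long side vertical. When every plate is home, put the cover squarely back down over the case, fully seated on its ledge, and leave the tools and the post on the bench beyond where they are.

Things in the scene. Friction and masses are not known exactly. Their poses are not given: they have to be found in the camera images.
- plate1: Steel weld-test plate, 130 x 90 x 5 mm, 0.3 to 0.65 kg, too wide for the gripper to span. Origin at its centre; x along the 130 mm, y along the 90 mm, z through the thickness. Starts flat on rest1, centre about 4 mm to the rest's +x from its origin and 82.5 mm above the bench: some 55 mm hang out over the trough, and it balances close to the pivot edge. May be absent.
- plate2: Steel weld-test plate, 130 x 90 x 5 mm, 0.3 to 0.65 kg, too wide for the gripper to span. Origin at its centre; x along the 130 mm, y along the 90 mm, z through the thickness. Starts flat on rest2, centre about 4 mm to the rest's +x from its origin and 82.5 mm above the bench: some 55 mm hang out over the trough, and it balances close to the pivot edge. May be absent.
- plate3: Steel weld-test plate, 130 x 90 x 5 mm, 0.3 to 0.65 kg, too wide for the gripper to span. Origin at its centre; x along the 130 mm, y along the 90 mm, z through the thickness. Starts flat on rest3, centre about 4 mm to the rest's +x from its origin and 82.5 mm above the bench: some 55 mm hang out over the trough, and it balances close to the pivot edge. May be absent.
- rest1: Fixed steel tip-up rest, 148 x 104 mm, 80 mm high. Origin on the bench under its centre, z up; +x points roughly away from the robot. The plate lies on two walls along y, tops at 80 mm: rear rail x = -62..-54 mm, pivot wall x = +4..+14. Beyond the pivot wall is a trough: floor 8 mm above the bench, stop wall at x = +68 (top 50 mm above bench), cheeks at y = +-50 (38 high). rest2, rest3 are alike.
- rest2: Like rest1, same frame; plate2 starts on it, empty if plate2 is absent.
- rest3: Like rest1, same frame; plate3 starts on it, empty if plate3 is absent.
- rest1_pivot (a point): Middle of the far top edge of rest1's pivot wall (x = +14, z = 80 mm in the rest). Pressing the plate's overhanging end (about 38 mm beyond this edge, shut fingers inside the trough) down 45 mm tips the plate over it; the end slides to the trough floor and the plate stays leaning 48 to 75 deg from level, its other end 35 to 55 mm past the edge, clear to pinch on both faces.
- rest2_pivot (a point): The same point on rest2.
- rest3_pivot (a point): The same point on rest3.
- case: Fixed open-topped case, grey sheet metal with wooden spacers; foot 132 x 121 mm, body above 112 (x) x 101 (y) mm. Origin on the bench under its centre, z up. Three vertical slots at x = -36, 0, +36 mm, each 9 mm wide in x and 96 mm in y, floor 6 mm above the bench. Spacer tops are ridges funnelling into the slots, crests at most 100 mm above the bench.
- case_slot (a point): Mouth of the middle slot, on the case's axis 86 mm above the bench, where the funnel ends and the 9 mm slot begins. A plate fully home stands on its 90 mm end, thickness along the case's x, centre 71 mm and top 136 mm above the bench (36 mm proud of the crests).
- case_ledge (a point): Centre of the case at the height of the ledge round it, 75 mm above the bench. The cover's rim rests on this ledge: seated, the cover's origin is at this point, its x along the case's x (or turned half round), about 4 mm clearance a side.
- cover: Deep grey sheet-metal cover, open below, seated on the case at the start; outside 126 (x) x 115 (y) x 71 mm, inside 120 x 109 x 68 mm, 0.5 kg. Origin at the centre of its rim plane (underside), z up. Steel bar handle on top, along y: bar 14 mm wide in x, 84 mm long, 12 mm tall, its centre 105 mm above the origin, 28 mm free under it. 
- mat: Fixed black rubber mat, 150 (x) x 140 (y) x 4 mm, flat on the bench; origin at the centre of its underside. Place for the cover while the case is loaded: stand the cover on its rim, upright, on its middle (within 50 mm). Rests, case and mat lie in a row in any order.
- hammer: Bystander: hammer lying on the bench beyond the work (x about 0.7). Origin on its underside.
- post: Bystander: 100 mm square base plate with a 24 mm tube standing on it, 98 mm tall, on the bench beyond the work. Origin at its underside.
- wrench: Bystander: wrench lying on the bench beyond the work (x about 0.7). Origin on its underside.

How it is judged:
On the way, in this order (a step that is already met when the one before it is completed fails the run):
1. the cover is off the case and stands on the rubber mat (horizontal distance between cover and mat below 0.05 m and height (world z) of cover below 0.012 m and angle between cover's own z axis and vertical below 0.1 rad), for 0.2 s.
2. every plate stands fully home in a slot of the case (z of plate1 in the frame of case between 0.06 and 0.077 m and x of plate1 in the frame of case between -0.046 and 0.046 m and y of plate1 in the frame of case between -0.01 and 0.01 m and angle between the x axis of each of plate1, plate2, plate3 and the z axis of case, either way round below 0.12 rad and z of plate2 in the frame of case between 0.06 and 0.077 m and x of plate2 in the frame of case between -0.046 and 0.046 m and y of plate2 in the frame of case between -0.01 and 0.01 m and z of plate3 in the frame of case between 0.06 and 0.077 m and x of plate3 in the frame of case between -0.046 and 0.046 m and y of plate3 in the frame of case between -0.01 and 0.01 m), for 0.2 s.
At the end, for the whole second after the job is handed in: Every plate that is present stands on its short end at the bottom of a slot (centre between 60 and 77 mm above the bench, upright within 0.12 rad), and the cover rests on the case's ledge (rim 69 to 80 mm above the bench, centred within 9 mm, level within 0.06 rad), all at rest (all of step 2 and linear speed of each of plate1, plate2, plate3, cover below 0.02 m/s and z of cover in the frame of case between 0.069 and 0.08 m and x of cover in the frame of case between -0.009 and 0.009 m and y of cover in the frame of case between -0.009 and 0.009 m and angle between the z axis of cover and the z axis of case, either way round below 0.06 rad and angle between cover's own z axis and vertical below 0.1 rad); the robot touches nothing.
It fails at once if the hammer, the post or the wrench is moved more than 30 mm (distance of any of hammer, post, wrench from where it was at the start of the episode above 0.03 m).
Of plate1, plate2, plate3 only 2 to 3 are there at a start; the rules pass over those that are not, and their reading is None.
At some moment in a run one of cover may be knocked a few centimetres aside while the robot is not near it.
It also fails if it takes over 210 s, if anything falls off the work surface, if the arm or the gripper's body presses on something with over 40 N, if the wrist force passes 120 N, or if a joint passes its speed limit or range.

### The arm

A 7-joint arm with a two-finger parallel gripper is mounted at the origin on the work surface. World frame = base frame: x ahead of the robot, y to its left, z up, the work surface at z = 0. Lengths are in m, angles in rad, forces in N, time in s.
With the tool pointing down it reaches from about 0.425 to 0.925 m from the base axis. Payload 6.8 kg.
Tool frame: the origin (TCP) lies on the centre line of the jaws, within the pads' length; the fingertips stand 14 mm ahead of it and the grasp point (between the pads) lies 5 mm behind it; z points along the fingers, y is the line along which they close (so a half turn about z gives the same grasp; the last joint's range is limited). The gripper opens to 85 mm and grips with 20 to 120 N. Pads are 22 mm wide; open, the fingers measure 114 mm over their backs; the gripper's body (76 mm by 85 mm) begins 54 mm behind the grasp point. The pads swing forward as they close: fully open they stand 13 mm farther back than shut.
Start: joints at [1.184, 0.477, 0.022, 1.555, -0.011, 1.109, -0.083], TCP at [0.186, -0.649, 0.245] pointing down, gripper open.
Joint ranges: [-2.96, 2.96], [-0.34, 2.1], [-1.41, 1.46], [0.24, 2.44], [-1.37, 4.51], [0.17, 1.92], [-2.96, 2.96]. Speed limits (rad/s): [2.39, 2.39, 3.14, 3.14, 3.14, 3.14, 3.14].

### API

Orientations are given as a unit quaternion [w, x, y, z].
In Python, from station import bot gives the robot as it stands. The module is installed in compiled form; this text tells all that it offers.
- The arm moves only by the tool drive_tool, never from a script. Its argument "commands" is a list of rows, each an object with "hand": the opening, from 0 (shut) to 1 (fully open); "translation": the shift along the world's x, y, z in mm, a list of three; "angular": the turn, a rotation vector about the world's x, y, z in rad, a list of three. In form: [{"hand": hand, "translation": [tx, ty, tz], "angular": [ax, ay, az]}, ...]. A call has 1 to 12 rows; each row is the pose to reach, as a shift and turn from the pose commanded when the call began; what a row does not reach only later rows make up. A row lasts 1/8 s, in which the tool goes at most 62.5 mm and 10.7 degrees, less where a joint would pass 70% of its speed; a pose out of reach is approached as far as the arm can. A call with a gripper value outside its range is refused whole. The fingers move at their own pace and stop on an object; "force" is the grip in N (left out, the last holds). Time passes only in rows, so rows that repeat a pose let the fingers close. It gives the time, the measured TCP pose, the force, the opening and the grip force at its end, in the units of the state.
- bot.get_obs(): the state, without advancing time (a new reading comes with each control period).
- bot.read_camera(name): name is "scene" or "top" or "wrist"; returns the picture (384x512x3 uint8, red, green, blue); there is no depth.
- bot.camera_model(name): a dict with "fx", "fy", "cx", "cy" (pixels), "k1" (the pictures are not rectified: a ray, as slopes to the right and down, at radius r is drawn at 1 + k1 r^2 times it, then the intrinsics apply), "view" (4x4, takes a point from world to camera coordinates). Camera axes: x right, y up, looking along -z (the intrinsics and any distortion apply to the point x, -y, -z); pixel columns grow to the right and rows downward; lengths in m; the calibration is good to about 2 mm. A picture is of the moment at which its call begins: read the wrist's pose just before it. camera_model takes no time and is no camera call; for the wrist camera it gives the pose at the moment of the call.
- bot.hand_in(): hands the job in; it is judged then, once.
Trained networks look in the newest picture that a camera, given by its name, has taken for a name from the list of things; names that differ only in an ending like _2 or _b are one class to them, and where a whole thing is asked for, a point or a joint stands for the part that bears it (a point fixed in the world has none). Each returns a list of dicts, best first, with "score" (0 to 1); they miss things now and then, are a little off and sometimes report something else, mostly with a low value. They report only what shows in the picture. A call takes as long as a camera call.
- bot.find_in(camera, query): "position" ([column, row] in pixels, amid what is visible of it).
- bot.outline_of(camera, query): "pixels" (384x512 bool, what is visible of it) and "position" ([column, row] in pixels, amid what is visible of it).
The state is a dict: "t": time; "q": joint angles; "joint_vel": joint speeds; "joint_torque": joint torques, N m; "eef_pos": TCP position; "tool_rot": TCP orientation; "contact_force": force on the tool from outside, world axes, zero at the start; "torque": the same for the moment, N m; "gripper_width": opening from 0.0 (shut) to 1.0 (fully open); "grasp_force": force on a finger pad.
Only numpy, scipy, OpenCV 4.12 (cv2) and the standard library are available. Lean on these libraries where they do the work, as an engineer would, in place of code of your own. Each camera call takes 0.05 s, during which the arm holds its last target. There are 200 camera calls.

## Working session

There is one attempt and no reset: what is moved stays moved. The work goes in short steps, Python scripts to look and compute and a tool call to move; the robot and the scene stay as the last step left them, time stands still between calls to the robot, and variables do not carry over. Pictures are saved under pics/ and viewed, at most 16 in all, crops included, and the job is handed in when it is done.

Besides the shell and the picture viewer there is one more tool, called after "Request:" in YAML: its name, and indented under it one key for each argument. drive_tool: Moves the arm, as the interface text tells. Its arguments: {"type":"object","properties":{"commands":{"type":"array","items":{"type":"object","properties":{"hand":{"type":"number"},"translation":{"type":"array","items":{"type":"number"}},"angular":{"type":"array","items":{"type":"number"}}}}},"force":{"type":"number"}},"required":["commands"]}

```bash
ls; mkdir -p pics
cat > h.py <<'E'
import numpy as np, cv2
from station import bot
def snap(c,fn=None):
    im=bot.read_camera(c)
    if fn: cv2.imwrite('pics/'+fn+'.png',im[:,:,::-1])
    return im
def ray(c,px,m=None):
    m=m or bot.camera_model(c); V=np.array(m['view'])
    d=np.array([(px[0]-m['cx'])/m['fx'],(px[1]-m['cy'])/m['fy']]);u=d.copy()
    for _ in range(20): u=d/(1+m['k1']*(u@u))
    R=V[:3,:3];o=-R.T@V[:3,3]
    return o,R.T@np.array([u[0],-u[1],-1.])
def atz(c,px,z,m=None):
    o,d=ray(c,px,m); return o+d*(z-o[2])/d[2]
def proj(c,P,m=None):
    m=m or bot.camera_model(c); V=np.array(m['view'])
    p=np.atleast_2d(P)@V[:3,:3].T+V[:3,3]
    s=np.c_[p[:,0],-p[:,1]]/-p[:,2:3]; s=s*(1+m['k1']*(s**2).sum(1,keepdims=True))
    return s*[m['fx'],m['fy']]+[m['cx'],m['cy']]
E
python3 - <<'E'
from h import *
np.set_printoptions(precision=4,suppress=True)
s=bot.get_obs();print(s)
for c in['scene','top']:
    im=snap(c,c+'0');m=bot.camera_model(c);V=np.array(m['view']);print(c,m['fx'],m['k1'],-V[:3,:3].T@V[:3,3])
    for q in['plate1','rest1','case','cover','mat','hammer','post','wrench']:
        for r in bot.find_in(c,q)[:4]: print(c,q,round(r['score'],2),np.round(r['position']),atz(c,r['position'],.08)[:2],atz(c,r['position'],.0)[:2])
E
```

```text
pics
{'t': 0.0, 'q': array([ 1.1839,  0.4778,  0.0224,  1.5565, -0.0115,  1.1093, -0.0831]), 'joint_vel': array([ 0.0008,  0.0002, -0.0012, -0.0004, -0.0002,  0.001 ,  0.0011]), 'joint_torque': array([ -0.0003, -59.6452,   1.608 , -28.1199,   0.0126,   0.0093,
        -0.    ]), 'eef_pos': array([ 0.1856, -0.6484,  0.2443]), 'tool_rot': array([-0.0009,  0.9903,  0.139 , -0.0002]), 'contact_force': array([ 0.1738, -0.2415, -0.2375]), 'torque': array([ 0.0149, -0.0059,  0.0292]), 'grasp_force': 0.0, 'gripper_width': 1.0015325817349274}
scene 393.9592556833071 -0.11185179616588267 [0.9334 0.5736 0.7246]
scene plate1 0.74 [287. 173.] [ 0.5094 -0.0013] [ 0.4568 -0.0726]
scene plate1 0.63 [251. 141.] [ 0.526  -0.1517] [ 0.4754 -0.2418]
scene plate1 0.4 [394. 287.] [0.4996 0.3659] [0.4458 0.3401]
scene plate1 0.4 [262. 299.] [0.7325 0.266 ] [0.7076 0.2278]
scene rest1 0.98 [284. 198.] [0.5607 0.0664] [0.5145 0.0035]
scene rest1 0.96 [250. 160.] [ 0.5665 -0.0857] [ 0.5209 -0.1675]
scene rest1 0.8 [390. 292.] [0.5143 0.3691] [0.4623 0.3437]
scene rest1 0.71 [249. 144.] [ 0.5381 -0.145 ] [ 0.4
[... 1044 characters left out ...]
0.4945 -0.3613] [ 0.4919 -0.3912]
top case 0.62 [370. 226.] [ 0.5038 -0.2809] [ 0.5021 -0.304 ]
top case 0.29 [246. 146.] [0.7011 0.0321] [0.7161 0.0357]
top cover 0.67 [400. 230.] [ 0.4932 -0.3573] [ 0.4905 -0.3868]
top mat 0.72 [368. 225.] [ 0.5061 -0.2777] [ 0.5045 -0.3005]
top mat 0.56 [201. 219.] [0.514  0.1439] [0.513 0.157]
top hammer 0.65 [324. 152.] [ 0.6874 -0.1655] [ 0.7013 -0.1788]
top post 0.68 [255. 217.] [0.5211 0.008 ] [0.5208 0.0094]
top post 0.61 [247. 144.] [0.7073 0.0305] [0.7228 0.0339]
top wrench 0.96 [177. 144.] [0.7039 0.2092] [0.7191 0.2278]
top wrench 0.58 [274. 234.] [ 0.4793 -0.0404] [ 0.4755 -0.043 ]
top wrench 0.37 [321. 218.] [ 0.5213 -0.1591] [ 0.521  -0.1718]
```

View pics/scene0.png

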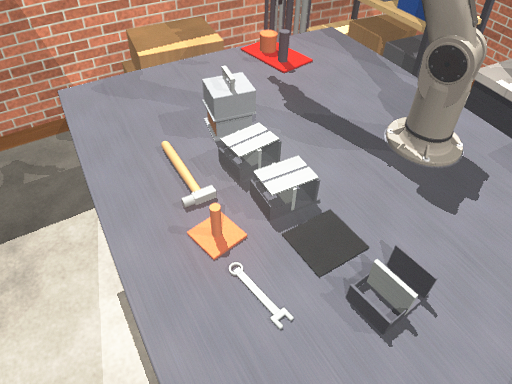

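View pics/top0.png

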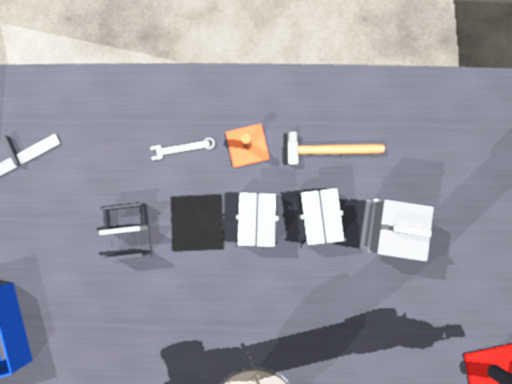

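The scene image shows plates on two rests (284,175 and 250,140), an empty rest at (390,292), the mat at (325,242) and the covered case at (228,100). In the top image the plates are at (257,219) and (322,216), the mat at (197,222), the cover at (406,231) and the empty rest at (124,230).

Run:
```python
from h import *
np.set_printoptions(precision=4,suppress=True)
im=snap('top')
for q,z in [('plate1',.085),('cover',.146),('mat',.004),('rest1',.08),('case',.08)]:
    for r in bot.outline_of('top',q)[:4]:
        M=r['pixels'].astype(np.uint8)
        if M.sum()<50: continue
        v,u=np.nonzero(M); P=np.array([atz('top',p,z)[:2] for p in zip(u,v)])
        c,w,a=cv2.minAreaRect((P*1000).astype(np.float32)); print(q,round(r['score'],2),np.round(r['position']),np.round(c),np.round(w),round(a,1),[u.min(),u.max(),v.min(),v.max()])
c1=cv2.resize(im[180:280,180:440],None,fx=3,fy=3,interpolation=cv2.INTER_CUBIC)
cv2.imwrite('pics/crop1.png',c1[:,:,::-1])
```

```text
plate1 0.82 [322. 219.] [ 526. -160.] [131.  95.] 7.7 [np.int64(301), np.int64(343), np.int64(189), np.int64(243)]Traceback (most recent call last):
  File "<stdin>", line 8, in <module>
  File "h.py", line 14, in atz
    o,d=ray(c,px,m); return o+d*(z-o[2])/d[2]
        ~~~^^^^^^^^
  File "h.py", line 8, in ray
    m=m or bot.camera_model(c); V=np.array(m['view'])
           ~~~~~~~~~~~~~~~~^^^
ValueError: time passes only in moves, steps and waits
```

```bash
cat > h.py <<'E'
import numpy as np, cv2
from station import bot
np.set_printoptions(precision=4,suppress=True)
def snap(c,fn=None):
    "picture and camera model of the same moment"
    m=bot.camera_model(c); im=bot.read_camera(c)
    if fn: cv2.imwrite('pics/'+fn+'.png',im[:,:,::-1])
    return im,m
def rays(m,px):
    V=np.array(m['view']); d=(np.atleast_2d(px)-[m['cx'],m['cy']])/[m['fx'],m['fy']]; u=d.copy()
    for _ in range(20): u=d/(1+m['k1']*(u**2).sum(1,keepdims=True))
    R=V[:3,:3]
    return -R.T@V[:3,3], np.c_[u[:,0],-u[:,1],-np.ones(len(u))]@R
def atz(m,px,z):
    o,d=rays(m,px); return o+d*((z-o[2])/d[:,2])[:,None]
def proj(m,P):
    V=np.array(m['view']); p=np.atleast_2d(P)@V[:3,:3].T+V[:3,3]
    s=np.c_[p[:,0],-p[:,1]]/-p[:,2:3]; s=s*(1+m['k1']*(s**2).sum(1,keepdims=True))
    return s*[m['fx'],m['fy']]+[m['cx'],m['cy']]
def rect(m,mask,z):
    "minimum-area rectangle (mm, deg) of a mask laid on the plane z"
    v,u=np.nonzero(mask); P=atz(m,np.c_[u,v],z)[:,:2]*1000
    c,w,a=cv2.minAreaRect(P.astype(np.float32)); return np.round(c,1),np.round(w,1),round(a,2)
def crop(im,u0,u1,v0,v1,f,fn):
    cv2.imwrite('pics/'+fn+'.png',cv2.resize(im[v0:v1,u0:u1],None,fx=f,fy=f,interpolation=cv2.INTER_CUBIC)[:,:,::-1])
E
python3 - <<'E'
from h import *
im,m=snap('top')
for q,z in [('plate1',.085),('cover',.146),('mat',.004),('rest1',.08)]:
    for r in bot.outline_of('top',q)[:3]:
        if r['pixels'].sum()>50: print(q,round(r['score'],2),np.round(r['position']),*rect(m,r['pixels'],z))
crop(im,180,440,180,280,3,'crop1')
E
```

```text
plate1 0.82 [254. 218.] [516.7   4.4] [ 89.4 129.9] 88.91
plate1 0.72 [321. 218.] [ 526.5 -160.2] [130.5  90.9] 7.45
plate1 0.23 [183. 145.] [692.3 192.5] [ 32.6 153.9] 8.65
cover 0.74 [303. 228.] [ 502.  -113.4] [148.6  71.3] 37.65
cover 0.61 [401. 228.] [ 498.7 -336. ] [136.9 128.2] 83.54
mat 0.71 [197. 220.] [504.5 167.3] [151.4 142.9] 3.73
rest1 0.87 [303. 229.] [ 521.4 -155.9] [141.5 114.2] 6.75
rest1 0.8 [128. 233.] [476.2 337.6] [141.4 126.8] 7.8
```

View pics/crop1.png

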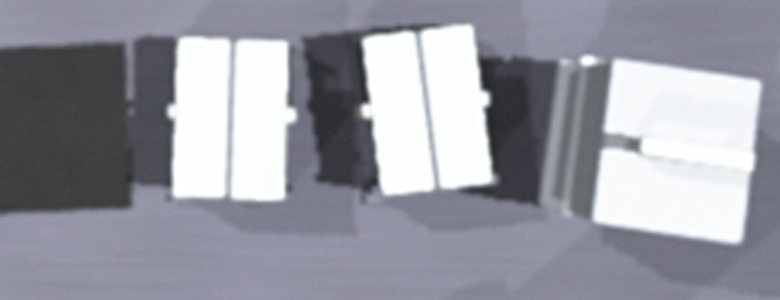

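The crop shows both plates cleanly, with the cover's top corners at about (612,58), (762,80), (742,244) and (593,222) in crop pixels.

Run:
```python
from h import *
m=bot.camera_model('top')
C=np.array([(612,58),(762,80),(742,244),(593,222)])/3+180-.33
P=atz(m,C,.146)[:,:2]*1000;print(P,P.mean(0))
e=(P[0]+P[1]-P[2]-P[3])/2;print(np.hypot(*e),np.degrees(np.arctan2(e[1],e[0])))
e=(P[0]+P[3]-P[1]-P[2])/2;print(np.hypot(*e),np.degrees(np.arctan2(e[1],e[0]))-90)
print(atz(m,np.array([(638,146),(755,160),(696,153)])/3+180-.33,.186)*1000)
```

```text
[[ 568.1499 -295.1889]
 [ 552.6829 -413.2232]
 [ 425.2772 -396.0623]
 [ 440.7802 -279.8677]] [ 496.7225 -346.0855]
128.41886405743074 -7.265605449251277
118.1336805784171 -7.532031955780255
[[ 501.067  -301.1767  186.    ]
 [ 491.8691 -388.7228  186.    ]
 [ 496.4775 -344.4997  186.    ]]
```

Request:
drive_tool:
  commands:
    - {"hand": 1, "translation": [50, 50, 60], "angular": [0, 0, 0.17]}
    - {"hand": 1, "translation": [90, 90, 60], "angular": [0, 0, 0.34]}
    - {"hand": 1, "translation": [130, 130, 60], "angular": [0, 0, 0.5]}
    - {"hand": 1, "translation": [170, 170, 60], "angular": [0, 0, 0.66]}
    - {"hand": 1, "translation": [210, 210, 60], "angular": [0, 0, 0.82]}
    - {"hand": 1, "translation": [250, 250, 60], "angular": [0, 0, 0.98]}
    - {"hand": 1, "translation": [290, 290, 60], "angular": [0, 0, 1.12]}
    - {"hand": 1, "translation": [311, 303, 60], "angular": [0, 0, 1.162]}
    - {"hand": 1, "translation": [311, 303, 60], "angular": [0, 0, 1.162]}
    - {"hand": 1, "translation": [311, 303, 60], "angular": [0, 0, 1.162]}

```text
t: 2.5
eef_pos: [0.4954, -0.3478, 0.305]
tool_rot: [-0.0, 0.753, 0.658, -0.001]
contact_force: [0.2, -0.0, -0.2]
gripper_width: 0.999
grasp_force: 0.0
```

Run:
```python
from h import *
print(bot.get_obs()['q'],bot.get_obs()['eef_pos'])
im,m=snap('wrist','w1')
V=np.array(m['view']);print(-V[:3,:3].T@V[:3,3],V[:3,:3],m['fx'])
print(proj(m,np.array([[.4966,-.3455,.186]])))
```

```text
[ 0.7812  0.3376 -0.3521  1.6383  0.1247  1.1884  0.2672] [ 0.4954 -0.3478  0.305 ]
[ 0.5047 -0.281   0.4333] [[ 0.9911 -0.1335 -0.001 ]
 [ 0.1283  0.955  -0.2672]
 [ 0.0366  0.2647  0.9636]] 274.187538778783
[[257.9338 184.2573]]
```

View pics/w1.png

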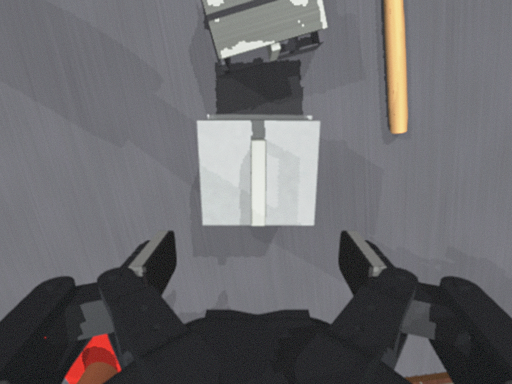

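The handle is vertical at column 259, rows 140–225, within a pixel or two of the prediction. Descending on it.

Request:
drive_tool:
  commands:
    - {"hand": 1, "translation": [0.5, 0, -50]}
    - {"hand": 1, "translation": [0.5, 0, -100]}
    - {"hand": 1, "translation": [0.5, 0, -125]}
    - {"hand": 1, "translation": [0.5, 0, -128]}
    - {"hand": 0, "translation": [0.5, 0, -128]}
    - {"hand": 0, "translation": [0.5, 0, -128]}
    - {"hand": 0, "translation": [0.5, 0, -128]}
    - {"hand": 0, "translation": [0.5, 0, -128]}
    - {"hand": 0, "translation": [0.5, 0, -128]}
    - {"hand": 0, "translation": [0.5, 0, -128]}
  force: 60

```text
$.commands[0]: bad value
```

Request:
drive_tool:
  commands:
    - {"hand": 1, "translation": [0.5, 0, -50], "angular": [0, 0, 0]}
    - {"hand": 1, "translation": [0.5, 0, -100], "angular": [0, 0, 0]}
    - {"hand": 1, "translation": [0.5, 0, -125], "angular": [0, 0, 0]}
    - {"hand": 1, "translation": [0.5, 0, -128], "angular": [0, 0, 0]}
    - {"hand": 0, "translation": [0.5, 0, -128], "angular": [0, 0, 0]}
    - {"hand": 0, "translation": [0.5, 0, -128], "angular": [0, 0, 0]}
    - {"hand": 0, "translation": [0.5, 0, -128], "angular": [0, 0, 0]}
    - {"hand": 0, "translation": [0.5, 0, -128], "angular": [0, 0, 0]}
    - {"hand": 0, "translation": [0.5, 0, -128], "angular": [0, 0, 0]}
    - {"hand": 0, "translation": [0.5, 0, -128], "angular": [0, 0, 0]}
  force: 60

```text
t: 3.8
eef_pos: [0.4969, -0.3461, 0.1777]
tool_rot: [-0.0, 0.752, 0.66, -0.0]
contact_force: [-4.7, 1.2, 6.3]
gripper_width: 0.149
grasp_force: 60.1
```

Request:
drive_tool:
  commands:
    - {"hand": 0, "translation": [0, 0, 15], "angular": [0, 0, 0]}
    - {"hand": 0, "translation": [0, 0, 40], "angular": [0, 0, 0]}
    - {"hand": 0, "translation": [0, 0, 70], "angular": [0, 0, 0]}
    - {"hand": 0, "translation": [0, 0, 95], "angular": [0, 0, 0]}
    - {"hand": 0, "translation": [0, 30, 95], "angular": [0, 0, 0.02]}
    - {"hand": 0, "translation": [0, 80, 95], "angular": [0, 0, 0.05]}
    - {"hand": 0, "translation": [0, 135, 95], "angular": [0, 0, 0.08]}
    - {"hand": 0, "translation": [0, 190, 95], "angular": [0, 0, 0.11]}
    - {"hand": 0, "translation": [0, 245, 95], "angular": [0, 0, 0.13]}
    - {"hand": 0, "translation": [3, 300, 95], "angular": [0, 0, 0.13]}
    - {"hand": 0, "translation": [5, 340, 95], "angular": [0, 0, 0.13]}

```text
t: 5.18
eef_pos: [0.502, -0.0028, 0.2727]
tool_rot: [-0.0, 0.706, 0.708, 0.0]
contact_force: [0.9, -0.5, -4.3]
gripper_width: 0.149
grasp_force: 58.9
```

Request:
drive_tool:
  commands:
    - {"hand": 0, "translation": [0, 40, 0], "angular": [0, 0, 0]}
    - {"hand": 0, "translation": [2, 90, 0], "angular": [0, 0, 0]}
    - {"hand": 0, "translation": [2, 140, 0], "angular": [0, 0, 0]}
    - {"hand": 0, "translation": [2, 173, 0], "angular": [0, 0, 0]}
    - {"hand": 0, "translation": [2, 173, -40], "angular": [0, 0, 0]}
    - {"hand": 0, "translation": [2, 173, -90], "angular": [0, 0, 0]}
    - {"hand": 0, "translation": [2, 173, -130], "angular": [0, 0, 0]}
    - {"hand": 0, "translation": [2, 173, -150], "angular": [0, 0, 0]}
    - {"hand": 0, "translation": [2, 173, -158], "angular": [0, 0, 0]}
    - {"hand": 0, "translation": [2, 173, -158], "angular": [0, 0, 0]}

```text
t: 6.42
eef_pos: [0.5044, 0.1672, 0.1145]
tool_rot: [-0.0, 0.707, 0.707, 0.0]
contact_force: [0.1, 0.8, -4.8]
gripper_width: 0.15
grasp_force: 59.0
```

Request:
drive_tool:
  commands:
    - {"hand": 0, "translation": [0, 0, -4], "angular": [0, 0, 0]}
    - {"hand": 0, "translation": [0, 0, -7], "angular": [0, 0, 0]}
    - {"hand": 0, "translation": [0, 0, -8], "angular": [0, 0, 0]}
    - {"hand": 0, "translation": [0, 0, -8], "angular": [0, 0, 0]}
    - {"hand": 0, "translation": [0, 0, -8], "angular": [0, 0, 0]}

```text
t: 7.05
eef_pos: [0.5041, 0.167, 0.1067]
tool_rot: [0.0, 0.707, 0.707, -0.0]
contact_force: [-5.1, -1.5, 4.4]
gripper_width: 0.148
grasp_force: 60.2
```

Request:
drive_tool:
  commands:
    - {"hand": 0.6, "translation": [0, 0, -7.5], "angular": [0, 0, 0]}
    - {"hand": 0.6, "translation": [0, 0, -7.5], "angular": [0, 0, 0]}
    - {"hand": 0.6, "translation": [0, 0, -7.5], "angular": [0, 0, 0]}
    - {"hand": 0.6, "translation": [0, 0, 30], "angular": [0, 0, 0]}
    - {"hand": 0.6, "translation": [0, 0, 80], "angular": [0, 0, 0]}
    - {"hand": 0.3, "translation": [0, 0, 110], "angular": [0, 0, -0.17]}
    - {"hand": 0, "translation": [15, -40, 110], "angular": [0, 0, -0.35]}
    - {"hand": 0, "translation": [35, -90, 110], "angular": [0, 0, -0.53]}
    - {"hand": 0, "translation": [55, -140, 110], "angular": [0, 0, -0.71]}
    - {"hand": 0, "translation": [61, -164, 110], "angular": [0, 0, -0.89]}
    - {"hand": 0, "translation": [61, -164, 110], "angular": [0, 0, -1.07]}

```text
t: 8.43
eef_pos: [0.566, -0.0002, 0.2162]
tool_rot: [0.001, 0.97, 0.243, 0.0]
contact_force: [-0.6, 0.6, 0.4]
gripper_width: 0.0
grasp_force: 0.0
```

Request:
drive_tool:
  commands:
    - {"hand": 0, "translation": [0, 0, 0], "angular": [0, 0, -0.18]}
    - {"hand": 0, "translation": [0, 0, 0], "angular": [0, 0, -0.36]}
    - {"hand": 0, "translation": [0, 0, 0], "angular": [0, 0, -0.52]}
    - {"hand": 0, "translation": [0, 0, 0], "angular": [0, 0, -0.52]}
    - {"hand": 0, "translation": [0, 0, 0], "angular": [0, 0, -0.52]}

```text
t: 9.05
eef_pos: [0.5654, 0.0032, 0.2164]
tool_rot: [-0.0, 1.0, -0.008, 0.0]
contact_force: [-0.3, -0.6, -0.3]
gripper_width: -0.002
grasp_force: 0.0
```

Run:
```python
from h import *
print(bot.get_obs()['q'],bot.get_obs()['eef_pos'])
im,m=snap('top','t2')
for q,z in [('plate1',.085),('cover',.075),('case',.09)]:
    for r in bot.outline_of('top',q)[:3]:
        if r['pixels'].sum()>50: print(q,round(r['score'],2),np.round(r['position']),*rect(m,r['pixels'],z))
crop(im,180,440,180,280,3,'crop2')
```

```text
[ 0.0987  0.3428 -0.2663  1.8378  0.1071  0.9747 -1.7999] [0.5654 0.0032 0.2164]
plate1 0.69 [322. 218.] [ 526.  -158.9] [131.   93.8] 7.84
plate1 0.56 [206. 245.] [505.6 153.3] [138.6 124.5] 3.93
cover 0.63 [193. 222.] [504.7 164.2] [129.1 122.3] 1.17
case 0.71 [393. 229.] [ 498.5 -329.6] [143.8 134.8] 82.33
```

View pics/crop2.png

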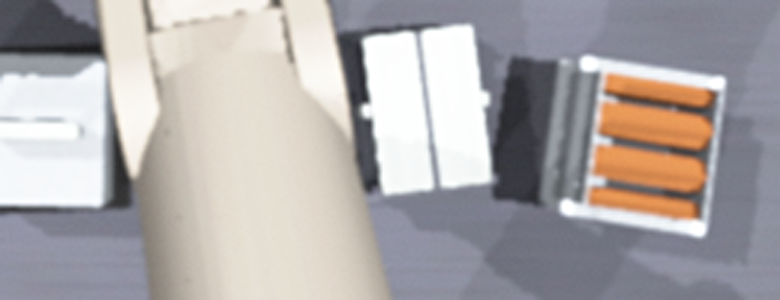

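The cover stands on the mat. The open case shows three slots between four orange ridges, with its corners at about (588,62), (720,82), (703,232) and (570,208) in crop pixels. Pressing plate A now.

Request:
drive_tool:
  commands:
    - {"hand": 0, "translation": [0, 0, -50], "angular": [0, 0, 0]}
    - {"hand": 0, "translation": [0, 0, -95], "angular": [0, 0, 0]}
    - {"hand": 0, "translation": [0, 0, -110], "angular": [0, 0, 0]}
    - {"hand": 0, "translation": [0, 0, -118], "angular": [0, 0, 0]}
    - {"hand": 0, "translation": [0, 0, -126], "angular": [0, 0, 0]}
    - {"hand": 0, "translation": [0, 0, -134], "angular": [0, 0, 0]}
    - {"hand": 0, "translation": [0, 0, -142], "angular": [0, 0, 0]}
    - {"hand": 0, "translation": [0, 0, -150], "angular": [0, 0, 0]}
    - {"hand": 0, "translation": [0, 0, -158], "angular": [0, 0, 0]}
    - {"hand": 0, "translation": [0, 0, -163], "angular": [0, 0, 0]}
    - {"hand": 0, "translation": [0, 0, -163], "angular": [0, 0, 0]}

```text
t: 10.62
eef_pos: [0.5679, 0.0033, 0.0541]
tool_rot: [-0.0, 1.0, -0.01, 0.003]
contact_force: [4.7, -0.5, 1.9]
gripper_width: -0.002
grasp_force: 2.5
```

Request:
drive_tool:
  commands:
    - {"hand": 0, "translation": [0, 0, 30], "angular": [0, 0, 0]}
    - {"hand": 0, "translation": [0, 0, 80], "angular": [0, 0, 0]}
    - {"hand": 0, "translation": [0, 0, 130], "angular": [0, 0, 0]}
    - {"hand": 0, "translation": [0, 0, 162], "angular": [0, 0, 0]}
    - {"hand": 0, "translation": [0, -50, 162], "angular": [0, 0, 0.05]}
    - {"hand": 0, "translation": [5, -100, 162], "angular": [0, 0, 0.1]}
    - {"hand": 0, "translation": [9, -150, 162], "angular": [0, 0, 0.15]}
    - {"hand": 0, "translation": [9, -157, 162], "angular": [0, 0, 0.15]}
    - {"hand": 0, "translation": [9, -157, 162], "angular": [0, 0, 0.15]}
    - {"hand": 0, "translation": [9, -157, 162], "angular": [0, 0, 0.15]}

```text
t: 11.88
eef_pos: [0.5743, -0.1519, 0.2151]
tool_rot: [-0.0, 0.998, 0.067, -0.0]
contact_force: [1.0, 0.4, 1.2]
gripper_width: -0.002
grasp_force: 0.0
```

Request:
drive_tool:
  commands:
    - {"hand": 0, "translation": [0, 0, -50], "angular": [0, 0, 0]}
    - {"hand": 0, "translation": [0, 0, -95], "angular": [0, 0, 0]}
    - {"hand": 0, "translation": [0, 0, -110], "angular": [0, 0, 0]}
    - {"hand": 0, "translation": [0, 0, -118], "angular": [0, 0, 0]}
    - {"hand": 0, "translation": [0, 0, -126], "angular": [0, 0, 0]}
    - {"hand": 0, "translation": [0, 0, -134], "angular": [0, 0, 0]}
    - {"hand": 0, "translation": [0, 0, -142], "angular": [0, 0, 0]}
    - {"hand": 0, "translation": [0, 0, -150], "angular": [0, 0, 0]}
    - {"hand": 0, "translation": [0, 0, -158], "angular": [0, 0, 0]}
    - {"hand": 0, "translation": [0, 0, -163], "angular": [0, 0, 0]}
    - {"hand": 0, "translation": [0, 0, -163], "angular": [0, 0, 0]}

```text
t: 13.25
eef_pos: [0.5772, -0.1538, 0.0533]
tool_rot: [0.0, 0.998, 0.066, 0.003]
contact_force: [4.4, 0.3, 2.8]
gripper_width: -0.0
grasp_force: 3.0
```

Request:
drive_tool:
  commands:
    - {"hand": 0, "translation": [0, 0, 30], "angular": [0, 0, 0]}
    - {"hand": 0, "translation": [0, 0, 80], "angular": [0, 0, 0]}
    - {"hand": 0, "translation": [0, 0, 130], "angular": [0, 0, 0]}
    - {"hand": 0, "translation": [0, 0, 180], "angular": [0, 0, 0.1]}
    - {"hand": 0, "translation": [-20, -40, 230], "angular": [0, 0, 0.28]}
    - {"hand": 0, "translation": [-40, -90, 250], "angular": [0, 0, 0.46]}
    - {"hand": 0.5, "translation": [-60, -130, 250], "angular": [0, 0, 0.64]}
    - {"hand": 0.5, "translation": [-75, -165, 250], "angular": [0, 0, 0.82]}
    - {"hand": 0.5, "translation": [-78, -190, 250], "angular": [0, 0, 1.0]}
    - {"hand": 0.5, "translation": [-78, -190, 250], "angular": [0, 0, 1.18]}
    - {"hand": 0.5, "translation": [-78, -190, 250], "angular": [0, 0, 1.31]}
    - {"hand": 0.5, "translation": [-78, -190, 250], "angular": [0, 0, 1.31]}

```text
t: 14.75
eef_pos: [0.4959, -0.344, 0.3017]
tool_rot: [-0.001, 0.752, 0.659, -0.0]
contact_force: [0.4, 0.1, -0.4]
gripper_width: 0.503
grasp_force: 0.0
```

Run:
```python
from h import *
print(bot.get_obs()['eef_pos'],bot.get_obs()['tool_rot'])
imw,mw=snap('wrist','w3')
ims,ms=snap('scene'); imt,mt=snap('top')
a=cv2.resize(ims[120:240,200:330],None,fx=3,fy=3,interpolation=cv2.INTER_CUBIC)
b=cv2.resize(imt[180:280,220:350],None,fx=3,fy=3,interpolation=cv2.INTER_CUBIC)
o=np.zeros((360,780,3),np.uint8); o[:,:390]=a; o[:300,390:]=b
cv2.imwrite('pics/both3.png',o[:,:,::-1])
```

```text
[ 0.4959 -0.344   0.3017] [-0.0005  0.7521  0.6591 -0.0001]
```

View pics/both3.png

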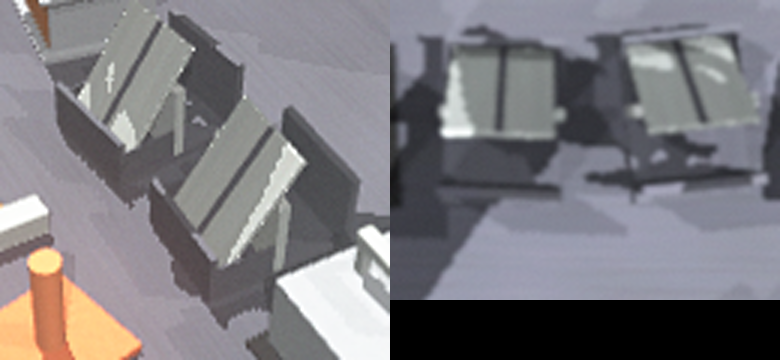

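View pics/w3.png

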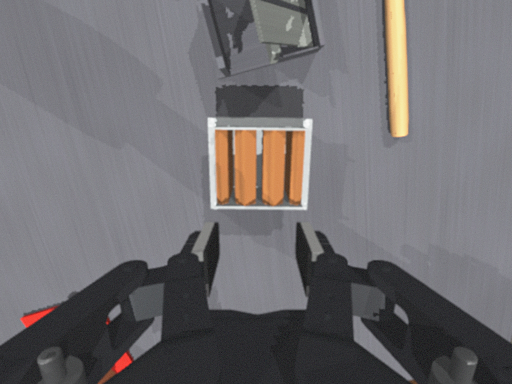

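```bash
cat > tri.py <<'E'
from h import *
def tri(obs):
    A=np.zeros((3,3));b=np.zeros(3)
    for m,px in obs:
        o,d=rays(m,px);d=d[0]/np.linalg.norm(d[0]);Q=np.eye(3)-np.outer(d,d);A+=Q;b+=Q@o
    p=np.linalg.solve(A,b); return p,[np.round(proj(m,p)[0]-px,1) for m,px in obs]
E
python3 - <<'E'
from tri import *
ms=bot.camera_model('scene');mt=bot.camera_model('top');mw=bot.camera_model('wrist')
S=lambda u,v:np.array([u,v])/3+[200,120]-.33
T=lambda u,v:np.array([u-390,v])/3+[220,180]-.33
for n,(s1,t1),(s2,t2),c,a in [('A',((244,97),(555,135)),((305,155),(441,135)),(516.7,4.4),-1.1),('B',((137,3),(760,120)),((195,45),(648,131)),(526.3,-159.8),7.6)]:
    P=[]
    for s,t in((s1,t1),(s2,t2)):
        p,e=tri([(ms,S(*s)),(mt,T(*t))]);P.append(p*1000);print(n,p*1000,e)
    P=np.array(P);mid=P.mean(0);d=P[1]-P[0];print(' width',np.linalg.norm(d),'yaw',np.degrees(np.arctan2(-d[0],d[1])))
    r=np.radians(a);ex=np.array([np.cos(r),np.sin(r)]);org=np.array(c)-4*ex
    x=(mid[:2]-org)@ex;print(' rest-frame top x,z',x,mid[2],'y',(mid[:2]-org)@[-ex[1],ex[0]],'lean',np.degrees(np.arctan2(mid[2]-80,14-x)),'past',np.hypot(14-x,mid[2]-80))
K=np.array([(588,62),(720,82),(703,232),(570,208)])/3+180-.33
for z in(.09,.1):
    P=atz(mt,K,z)[:,:2]*1000;e=(P[0]+P[1]-P[2]-P[3])/2;f=(P[0]+P[3]-P[1]-P[2])/2
    print('case top',z,P.mean(0),np.hypot(*e),np.hypot(*f),np.degrees(np.arctan2(e[1],e[0])),np.degrees(np.arctan2(f[1],f[0]))-90)
    W=np.array([(209,119),(311,121),(308,209),(210,208)])
    P=atz(mw,W,z)[:,:2]*1000;print('wrist',P.mean(0)); e=(P[1]+P[2]-P[0]-P[3])/2;f=(P[0]+P[1]-P[2]-P[3])/2;print(np.hypot(*e),np.hypot(*f),np.degrees(np.arctan2(e[1],e[0])),np.degrees(np.arctan2(f[1],f[0]))-90)
E
```

```text
A [503.8823 -41.7808 114.9183] [array([0.2, 0. ]), array([ 0.1, -0.1])]
A [503.9089  48.5703 123.5223] [array([0.9, 0.1]), array([ 0.5, -0.7])]
 width 90.75984420985785 yaw -0.016898129157227104
 rest-frame top x,z -8.782747275714826 119.22026645653898 y -1.2509135426049405 lean 59.84802972118254 past 45.357280279476726
B [ 516.8582 -206.6852  110.0247] [array([-0.6, -0.1]), array([-0.4,  0.5])]
B [ 507.957  -115.7002  119.8851] [array([-0., -0.]), array([-0.,  0.])]
 width 91.94964645223774 yaw 5.587548551912021
 rest-frame top x,z -9.954519136423587 114.95485855068173 y 0.45686447278032316 lean 55.577209736054 past 42.37524186781064
case top 0.09 [ 498.6494 -340.9099] 123.26011601921549 111.49424338390277 -7.129467062560327 -8.57129711920399
wrist [ 499.5404 -342.4588]
126.14867951030125 113.25467568146018 -8.440329738446339 -8.112636500681091
case top 0.1 [ 498.9289 -337.3514] 121.93631200263577 110.29680392023941 -7.129467062560338 -8.571297119203948
wrist [ 499.7073 -340.5409]
122.44173522688352 109.92662837872611 -8.440329738446287 -8.11263650068112
```

Both plates lean about 55–60° in their rests, raised ends clear. The wrist view shows the three slots between the orange ridges (columns ~235, 259, 286). I'll refine the case pose from the orange ridges.

Run:
```python
from h import *
from scipy.optimize import minimize
m=bot.camera_model('wrist');mt=bot.camera_model('top');im=cv2.imread('pics/w3.png')[:,:,::-1].astype(int)
imt,_=snap('top')
O=(im[...,0]-im[...,2]>60)&(im[...,0]>120);O[:110]=0;O[215:]=0;O[:,:200]=0;O[:,320:]=0
v,u=np.nonzero(O);print(len(u))
P=atz(m,np.c_[u,v],.095)[:,:2]*1000
best=[]
for a in np.arange(-12,-3.9,.25):
    r=np.radians(a);x=P@[np.cos(r),np.sin(r)];h,_=np.histogram(x,bins=np.arange(x.min(),x.max(),1.));best.append((h.astype(float).var(),a))
for b in sorted(best)[-5:]:print(b)
a=-7.9
r=np.radians(a);x=P@[np.cos(r),np.sin(r)]
h,e=np.histogram(x,bins=np.arange(np.floor(x.min()),x.max()+1,2.));print(list(zip(e.astype(int),h)))
y=P@[-np.sin(r),np.cos(r)];print(y.min(),y.max())
c=np.array([499,-345.7]);R=np.array([[np.cos(r),-np.sin(r)],[np.sin(r),np.cos(r)]]);print('c in rot',c@R)
L=np.c_[(np.array([[66,60.5],[66,-60.5],[-66,-60.5],[-66,60.5]])@R.T+c)/1000,np.full(4,.075)]
print(proj(m,L),proj(mt,L))
```

```text
5011
(np.float64(603.4965706447189), np.float64(-7.75))
(np.float64(608.6066529492456), np.float64(-8.0))
(np.float64(612.1820130315501), np.float64(-8.75))
(np.float64(624.6689814814815), np.float64(-8.25))
(np.float64(627.8342764060358), np.float64(-8.5))
[(np.int64(487), np.int64(106)), (np.int64(489), np.int64(113)), (np.int64(491), np.int64(121)), (np.int64(493), np.int64(115)), (np.int64(495), np.int64(120)), (np.int64(497), np.int64(115)), (np.int64(499), np.int64(121)), (np.int64(501), np.int64(100)), (np.int64(503), np.int64(0)), (np.int64(505), np.int64(0)), (np.int64(507), np.int64(0)), (np.int64(509), np.int64(25)), (np.int64(511), np.int64(110)), (np.int64(513), np.int64(119)), (np.int64(515), np.int64(116)), (np.int64(517), np.int64(126)), (np.int64(519), np.int64(107)), (np.int64(521), np.int64(141)), (np.int64(523), np.int64(110)), (np.int64(525), np.int64(116)), (np.int64(527), np.int64(150)), (np.int64(529), np.int64(74)), (np.int64(531), np.int64(148)), (np.int64(533), np.int64(122)), (np.int64(535), np.int64(96)), (np.int64(537), np.int64(3)), (np.int64(539), np.i
[... 402 characters left out ...]
5), np.int64(118)), (np.int64(567), np.int64(118)), (np.int64(569), np.int64(114)), (np.int64(571), np.int64(86)), (np.int64(573), np.int64(0)), (np.int64(575), np.int64(0)), (np.int64(577), np.int64(0)), (np.int64(579), np.int64(72)), (np.int64(581), np.int64(116)), (np.int64(583), np.int64(118)), (np.int64(585), np.int64(118)), (np.int64(587), np.int64(117)), (np.int64(589), np.int64(120)), (np.int64(591), np.int64(119)), (np.int64(593), np.int64(110))]
-320.67418852685563 -225.45581367498514
c in rot [ 541.7788 -273.8343]
[[312.0209 119.5011]
 [306.9521 209.9639]
 [211.0302 209.4759]
 [207.3318 118.9147]] [[374.424  198.464 ]
 [421.4691 205.7244]
 [414.8285 257.6198]
 [367.3772 250.3387]]
```

Request:
drive_tool:
  commands:
    - {"hand": 0.5, "translation": [0, 50, -10], "angular": [0, 0, 0.02]}
    - {"hand": 0.5, "translation": [-5, 105, -20], "angular": [0, 0, 0.05]}
    - {"hand": 0.5, "translation": [-10, 160, -30], "angular": [0, 0, 0.08]}
    - {"hand": 0.5, "translation": [-15, 215, -40], "angular": [0, 0, 0.11]}
    - {"hand": 0.5, "translation": [-18, 270, -50], "angular": [0, 0, 0.112]}
    - {"hand": 0.5, "translation": [-18, 325, -50], "angular": [0, 0, 0.112]}
    - {"hand": 0.5, "translation": [-18, 348, -50], "angular": [0, 0, 0.112]}
    - {"hand": 0.5, "translation": [-18, 348, -50], "angular": [0, 0, 0.112]}
    - {"hand": 0.5, "translation": [-18, 348, -50], "angular": [0, 0, 0.112]}

```text
t: 16.08
eef_pos: [0.4783, 0.0029, 0.2523]
tool_rot: [0.0, 0.714, 0.7, -0.0]
contact_force: [0.7, -0.4, -0.3]
gripper_width: 0.498
grasp_force: 0.0
```

Request:
drive_tool:
  commands:
    - {"hand": 0.5, "translation": [0, 0, 0], "angular": [-0.003, -0.15, 0]}
    - {"hand": 0.5, "translation": [0, 0, 0], "angular": [-0.006, -0.3, 0]}
    - {"hand": 0.5, "translation": [0, 0, 0], "angular": [-0.009, -0.45, 0]}
    - {"hand": 0.5, "translation": [0, 0, 0], "angular": [-0.011, -0.558, 0]}
    - {"hand": 0.5, "translation": [0, 0, 0], "angular": [-0.011, -0.558, 0]}
    - {"hand": 0.5, "translation": [0, 0, 0], "angular": [-0.011, -0.558, 0]}

```text
t: 16.82
eef_pos: [0.4792, 0.0033, 0.2531]
tool_rot: [0.197, 0.687, 0.673, 0.192]
contact_force: [0.9, 0.1, 0.3]
gripper_width: 0.498
grasp_force: 0.0
```

Run:
```python
from h import *
from scipy.spatial.transform import Rotation as Ro
s=bot.get_obs();q=s['tool_rot'];print(s['q'],s['eef_pos']);print(Ro.from_quat(q[[1,2,3,0]]).as_matrix())
im,m=snap('wrist','w4')
r=np.radians(-1.1);R=np.array([[np.cos(r),-np.sin(r)],[np.sin(r),np.cos(r)]])
for x,y,z in[(-9.8,44,118.2),(-9.8,-46,118.2),(-5.6,44,120.8),(-5.6,-46,120.8)]:
    w=R@[x,y]+[512.7,4.5];print(proj(m,np.r_[w,z]/1000))
```

```text
[ 0.4737 -0.064  -0.6472  2.3392  0.2263  0.3134 -0.3995] [0.4792 0.0033 0.2531]
[[ 0.0201  0.8483  0.5292]
 [ 0.9998 -0.0167 -0.0112]
 [-0.0007  0.5293 -0.8485]]
[[201.3062 136.3432]]
[[206.2303 226.9339]]
[[206.6692 136.3244]]
[[211.1293 226.9299]]
```

View pics/w4.png

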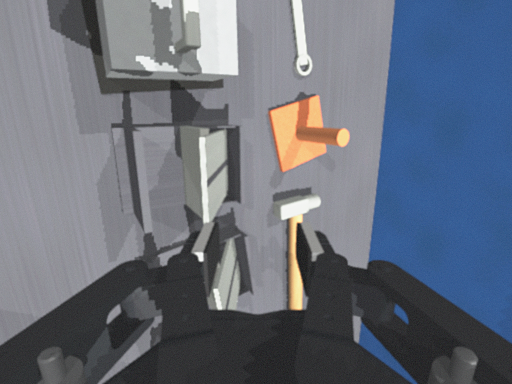

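Run:
```python
from h import *
im=cv2.imread('pics/w4.png',0)
for v in range(128,236,8): print(v,im[v,190:232:2])
m=bot.camera_model('wrist')
for a in(-1.1,0,1):
    r=np.radians(a);R=np.array([[np.cos(r),-np.sin(r)],[np.sin(r),np.cos(r)]])
    for y in(45,-45):
        w=R@[-20.,y]+[516.7+4-4,4.0];print(a,proj(m,[np.r_[w+R@[6.9-1.4,0],118.2]/1000,np.r_[w+R@[6.9+2.8,0],120.8]/1000]).ravel())
```

```text
128 [118 121 126 127 129 138 136 130 133 117  74  74  75  69  83  86  88 108
  84  76  80]
136 [117 116 117 117 114 156 164 155 160 173 183 190 186 184 188 186 187 175
 110  64  69]
144 [115 116 118 115 130 244 239 227 181 188 188 184 188 185 186 187 186 175
 124  59  69]
152 [116 113 115 116 119 220 239 235 188 184 185 189 187 189 192 187 189 173
 130  63  59]
160 [119 117 116 120 112 217 243 245 207 187 187 184 186 189 189 189 189 163
  93  65  62]
168 [117 118 116 118 114 176 241 242 204 185 185 185 186 178 122  94 109 173
 147  70  59]
176 [118 118 119 115 119 135 242 242 229 182 147  96  97 134 182 189 186 185
 158  80  60]
184 [125 124 121 117 113 135 241 241 225 101 157 184 184 186 188 189 188 183
 154  85  61]
192 [125 123 128 127 119 116 211 242 235 189 182 184 183 187 187 183 187 180
 130  59  59]
200 [128 126 128 129 126 117 214 240 244 203 181 186 180 181 182 185 162  74
  63  63  69]
208 [ 93 124 126 128 130 119 153 239 239 204 181 178 179 180 159 124 137 141
 137 140 119]
216 [ 65  61  70  72  85 118 132 242 237 223 179 184 151 100 104  92  80  81
  82  79  79]
224 [ 69  76  82  90  93  90  90 153 147 144 147 149  75  49  69  89  92  87
  86  85  75]
232 [ 86  65  60  51  41 101 146 148 149 148 113  48  52  54  60  72  79  73
  79  80  78]
-1.1 [200.1549 136.1952 205.5276 136.1769]
-1.1 [205.1609 226.9702 210.0691 226.9663]
0 [199.2774 136.5565 204.6522 136.4491]
0 [205.9862 227.0347 210.8811 226.9568]
1 [198.4835 136.9014 203.8586 136.7129]
1 [206.7371 227.079  211.619  226.9344]
```

Request:
drive_tool:
  commands:
    - {"hand": 0.5, "translation": [0, 0.5, -45], "angular": [0, 0, 0]}
    - {"hand": 0.5, "translation": [-0.5, 0.5, -91], "angular": [0, 0, 0]}
    - {"hand": 0.5, "translation": [-0.5, 0.5, -91], "angular": [0, 0, 0]}
    - {"hand": 0.5, "translation": [10, 0.5, -109], "angular": [0, 0, 0]}
    - {"hand": 0.5, "translation": [22, 0.5, -128], "angular": [0, 0, 0]}
    - {"hand": 0.5, "translation": [30, 0.5, -141], "angular": [0, 0, 0]}
    - {"hand": 0.5, "translation": [33.5, 0.5, -146.5], "angular": [0, 0, 0]}
    - {"hand": 0.5, "translation": [33.5, 0.5, -146.5], "angular": [0, 0, 0]}

```text
t: 17.88
eef_pos: [0.5122, 0.0043, 0.1056]
tool_rot: [0.197, 0.686, 0.673, 0.192]
contact_force: [0.0, 0.6, 0.8]
gripper_width: 0.497
grasp_force: 0.0
```

Request:
drive_tool:
  commands:
    - {"hand": 0, "translation": [0, 0, 0], "angular": [0, 0, 0]}
    - {"hand": 0, "translation": [0, 0, 0], "angular": [0, 0, 0]}
    - {"hand": 0, "translation": [0, 0, 0], "angular": [0, 0, 0]}
    - {"hand": 0, "translation": [0, 0, 0], "angular": [0, 0, 0]}
    - {"hand": 0, "translation": [0, 0, 0], "angular": [0, 0, 0]}
    - {"hand": 0, "translation": [0, 0, 0], "angular": [0, 0, 0]}
  force: 90

```text
t: 18.62
eef_pos: [0.5133, 0.0042, 0.1078]
tool_rot: [0.199, 0.685, 0.673, 0.194]
contact_force: [-1.2, 0.6, 7.2]
gripper_width: 0.038
grasp_force: 88.3
```

Request:
drive_tool:
  commands:
    - {"hand": 0, "translation": [0, 0, 10], "angular": [0, 0, 0]}
    - {"hand": 0, "translation": [0, 0, 35], "angular": [0, 0, 0]}
    - {"hand": 0, "translation": [0, 0, 70], "angular": [0, 0, 0]}
    - {"hand": 0, "translation": [0, 0, 110], "angular": [0, 0, 0]}
    - {"hand": 0, "translation": [0, 0, 150], "angular": [0.001, 0.06, 0]}
    - {"hand": 0, "translation": [0, 0, 190], "angular": [0.003, 0.18, 0]}
    - {"hand": 0, "translation": [0, 0, 200], "angular": [0.006, 0.31, 0]}
    - {"hand": 0, "translation": [0, 0, 200], "angular": [0.009, 0.44, 0]}
    - {"hand": 0, "translation": [0, 0, 200], "angular": [0.011, 0.558, 0]}
    - {"hand": 0, "translation": [0, 0, 200], "angular": [0.011, 0.558, 0]}
    - {"hand": 0, "translation": [0, 0, 200], "angular": [0.011, 0.558, 0]}

```text
t: 20.0
eef_pos: [0.5105, 0.005, 0.3048]
tool_rot: [0.0, 0.713, 0.701, 0.0]
contact_force: [-1.4, -0.1, -4.1]
gripper_width: 0.043
grasp_force: 88.6
```

Request:
drive_tool:
  commands:
    - {"hand": 0, "translation": [2, -35, 0], "angular": [0, 0, -0.01]}
    - {"hand": 0, "translation": [4, -80, 0], "angular": [0, 0, -0.03]}
    - {"hand": 0, "translation": [8, -130, 0], "angular": [0, 0, -0.05]}
    - {"hand": 0, "translation": [12, -180, 0], "angular": [0, 0, -0.07]}
    - {"hand": 0, "translation": [16, -230, 0], "angular": [0, 0, -0.09]}
    - {"hand": 0, "translation": [20, -280, 0], "angular": [0, 0, -0.11]}
    - {"hand": 0, "translation": [21, -325, 0], "angular": [0, 0, -0.122]}
    - {"hand": 0, "translation": [21, -354, 0], "angular": [0, 0, -0.122]}
    - {"hand": 0, "translation": [21, -354, 0], "angular": [0, 0, -0.122]}
    - {"hand": 0, "translation": [21, -354, 0], "angular": [0, 0, -0.122]}

```text
t: 21.25
eef_pos: [0.5323, -0.3478, 0.306]
tool_rot: [0.0, 0.754, 0.656, 0.0]
contact_force: [0.2, 0.7, -4.0]
gripper_width: 0.038
grasp_force: 88.5
```

Run:
```python
from h import *
from scipy.spatial.transform import Rotation as Ro
s=bot.get_obs();q=s['tool_rot'];print(s['q'],s['eef_pos'],s['contact_force'],s['torque']);print(Ro.from_quat(q[[1,2,3,0]]).as_matrix())
im,m=snap('wrist'); ims,ms=snap('scene')
o=np.zeros((480,780,3),np.uint8)
o[:384,:390]=im[:,60:450]
o[:480,390:]=cv2.resize(ims[20:180,170:300],None,fx=3,fy=3)
cv2.imwrite('pics/w5.png',o[:,:,::-1])
```

```text
[ 0.9623  0.4433 -0.6695  1.5479  0.2844  1.2492  0.1111] [ 0.5323 -0.3478  0.306 ] [ 0.2377  0.7286 -4.0167] [ 0.0773  0.0134 -0.0011]
[[ 0.138   0.9904  0.0005]
 [ 0.9904 -0.138  -0.0002]
 [-0.0001  0.0005 -1.    ]]
```

View pics/w5.png

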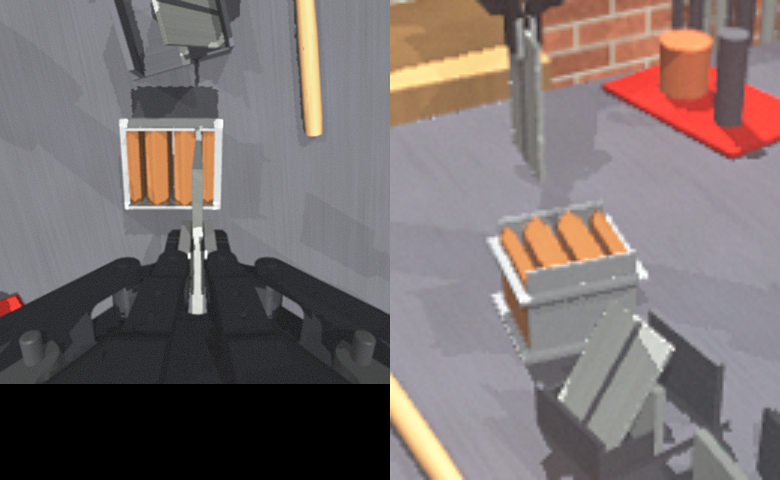

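Run:
```python
from h import *
m=bot.camera_model('scene');n=np.array([.9904,-.138,0]);t=np.array([-0.138*-1,.9904,0]);p0=np.array([.5323,-.3478,.306])
px=np.array([(541,178),(516,150)]);px=(px-[390,0])/3+[170,20]-.33
o,d=rays(m,px)
for dd,off in zip(d,(.0025,.0025)):
    k=((p0+n*off-o)@n)/(dd@n);P=o+k*dd;print(P*1000,'along y in tool',(P-p0)@t*1000,'below tcp',(p0-P)[2]*1000)
print('pred',[proj(m,p0+n*.0025+t*s-[0,0,.115]).round(1) for s in(.045,-.045)],px)
```

```text
[ 540.7734 -305.1031  193.688 ] along y in tool 43.45632708781391 below tcp 112.3119694930283
[ 529.4581 -386.3103  181.2389] along y in tool -38.532803109443705 below tcp 124.76108060559082
pred [array([[220.2,  80.2]]), array([[210.9,  65.6]])] [[220.0033  79.0033]
 [211.67    69.67  ]]
```

Request:
drive_tool:
  commands:
    - {"hand": 0, "translation": [1.5, -2.5, -30], "angular": [0, 0, -0.004]}
    - {"hand": 0, "translation": [1.5, -2.5, -70], "angular": [0, 0, -0.004]}
    - {"hand": 0, "translation": [1.5, -2.5, -90], "angular": [0, 0, -0.004]}
    - {"hand": 0, "translation": [1.5, -2.5, -98], "angular": [0, 0, -0.004]}
    - {"hand": 0, "translation": [1.5, -2.5, -104], "angular": [0, 0, -0.004]}
    - {"hand": 0, "translation": [1.5, -2.5, -110], "angular": [0, 0, -0.004]}
    - {"hand": 0, "translation": [1.5, -2.5, -116], "angular": [0, 0, -0.004]}
    - {"hand": 0, "translation": [1.5, -2.5, -116], "angular": [0, 0, -0.004]}

```text
t: 22.35
eef_pos: [0.5343, -0.3518, 0.1895]
tool_rot: [-0.0, 0.756, 0.654, 0.0]
contact_force: [0.2, 1.0, -5.8]
gripper_width: 0.04
grasp_force: 88.5
```

Request:
drive_tool:
  commands:
    - {"hand": 0, "translation": [0, 0, -8], "angular": [0, 0, 0]}
    - {"hand": 0, "translation": [0, 0, -16], "angular": [0, 0, 0]}
    - {"hand": 0, "translation": [0, 0, -26], "angular": [0, 0, 0]}
    - {"hand": 0, "translation": [0, 0, -36], "angular": [0, 0, 0]}
    - {"hand": 0, "translation": [0, 0, -46], "angular": [0, 0, 0]}
    - {"hand": 0, "translation": [0, 0, -55], "angular": [0, 0, 0]}
    - {"hand": 0, "translation": [0, 0, -60], "angular": [0, 0, 0]}
    - {"hand": 0, "translation": [0, 0, -60], "angular": [0, 0, 0]}

```text
t: 23.35
eef_pos: [0.534, -0.3516, 0.129]
tool_rot: [-0.001, 0.756, 0.654, -0.0]
contact_force: [0.8, 4.2, -6.2]
gripper_width: 0.038
grasp_force: 88.3
```

Request:
drive_tool:
  commands:
    - {"hand": 0, "translation": [0, 1, -4], "angular": [0, 0, 0]}
    - {"hand": 0, "translation": [0, 1.5, -7], "angular": [0, 0, 0]}
    - {"hand": 0, "translation": [0, 1.5, -9], "angular": [0, 0, 0]}
    - {"hand": 0, "translation": [0, 1.5, -10], "angular": [0, 0, 0]}
    - {"hand": 0, "translation": [0, 1.5, -10], "angular": [0, 0, 0]}

```text
t: 23.98
eef_pos: [0.5355, -0.3517, 0.1237]
tool_rot: [0.002, 0.756, 0.654, -0.0]
contact_force: [-4.7, 4.4, 18.1]
gripper_width: 0.042
grasp_force: 92.1
```

Request:
drive_tool:
  commands:
    - {"hand": 0.22, "translation": [-1, 0, 3], "angular": [0, 0, 0]}
    - {"hand": 0.22, "translation": [-1, 0, 3], "angular": [0, 0, 0]}
    - {"hand": 0.22, "translation": [-1, 0, 3], "angular": [0, 0, 0]}
    - {"hand": 0.22, "translation": [-1, 0, 15], "angular": [0, 0, 0]}
    - {"hand": 0.22, "translation": [-1, 0, 40], "angular": [0, 0, 0]}
    - {"hand": 0.5, "translation": [-1, 0, 90], "angular": [0, 0, 0]}
    - {"hand": 0.5, "translation": [-1, 0, 140], "angular": [0, 0, 0]}
    - {"hand": 0.5, "translation": [-15, 50, 140], "angular": [0, 0, 0.09]}
    - {"hand": 0.5, "translation": [-30, 110, 140], "angular": [0, 0, 0.18]}
    - {"hand": 0.5, "translation": [-45, 160, 140], "angular": [0, 0, 0.276]}
    - {"hand": 0.5, "translation": [-48, 186, 140], "angular": [0, 0, 0.276]}
    - {"hand": 0.5, "translation": [-48, 186, 140], "angular": [0, 0, 0.276]}

```text
t: 25.48
eef_pos: [0.4864, -0.1623, 0.2608]
tool_rot: [0.001, 0.657, 0.754, 0.0]
contact_force: [-0.2, -0.3, 0.5]
gripper_width: 0.502
grasp_force: 0.0
```

Request:
drive_tool:
  commands:
    - {"hand": 0.5, "translation": [0, 0, 0], "angular": [0.02, -0.15, 0]}
    - {"hand": 0.5, "translation": [0, 0, 0], "angular": [0.04, -0.3, 0]}
    - {"hand": 0.5, "translation": [0, 0, 0], "angular": [0.06, -0.45, 0]}
    - {"hand": 0.5, "translation": [0, 0, 0], "angular": [0.08, -0.597, 0]}
    - {"hand": 0.5, "translation": [0, 0, 0], "angular": [0.08, -0.597, 0]}
    - {"hand": 0.5, "translation": [0, 0, 0], "angular": [0.08, -0.597, 0]}

```text
t: 26.22
eef_pos: [0.4856, -0.1663, 0.2598]
tool_rot: [0.195, 0.63, 0.717, 0.223]
contact_force: [-0.6, 0.7, 0.5]
gripper_width: 0.497
grasp_force: 0.0
```

Run:
```python
from h import *
from scipy.spatial.transform import Rotation as Ro
s=bot.get_obs();q=s['tool_rot'];print(s['q'],s['eef_pos']);print(Ro.from_quat(q[[1,2,3,0]]).as_matrix())
im,m=snap('wrist'); ims,ms=snap('scene')
r=np.radians(7.6);R=np.array([[np.cos(r),-np.sin(r)],[np.sin(r),np.cos(r)]])
for x,y,z in[(-10,45.5,114.9),(-10,-44.5,114.9),(-5.8,45.5,117.7),(-5.8,-44.5,117.7)]:
    w=R@[x,y]+[522.3,-160.3];print(proj(m,np.r_[w,z]/1000))
o=np.zeros((480,780,3),np.uint8)
o[:384,:390]=im[:,60:450]
o[:480,390:]=cv2.resize(ims[20:180,170:300],None,fx=3,fy=3)
cv2.imwrite('pics/w6.png',o[:,:,::-1])
```

```text
[ 1.4597  0.0997 -1.097   2.2313 -0.5471  0.3835  0.9781] [ 0.4856 -0.1663  0.2598]
[[-0.1286  0.8176  0.5613]
 [ 0.9917  0.1056  0.0734]
 [ 0.0007  0.5661 -0.8243]]
[[194.0393 135.018 ]]
[[199.7069 223.2936]]
[[199.3667 134.9764]]
[[204.5858 223.2562]]
```

View pics/w6.png

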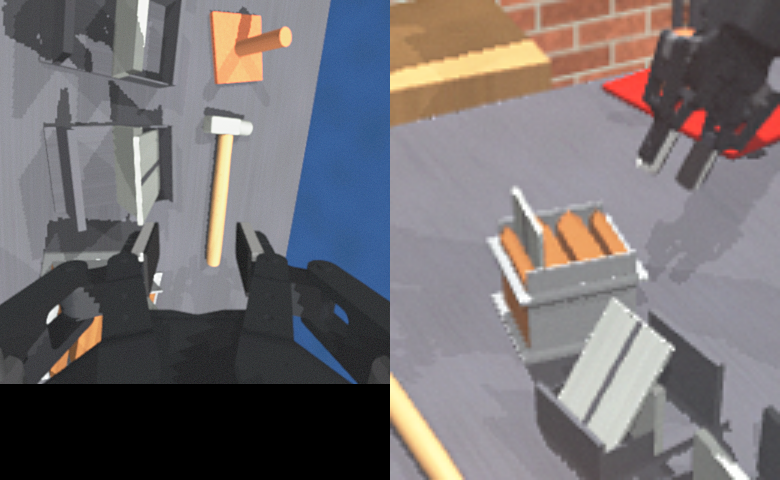

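Plate A stands home in the far slot, and plate B's raised edge (column ~197, rows 137–222) is where predicted.

Request:
drive_tool:
  commands:
    - {"hand": 0.5, "translation": [0.5, 1.5, -45], "angular": [0, 0, 0]}
    - {"hand": 0.5, "translation": [0.5, 1.5, -90], "angular": [0, 0, 0]}
    - {"hand": 0.5, "translation": [0.5, 1.5, -102], "angular": [0, 0, 0]}
    - {"hand": 0.5, "translation": [0.5, 1.5, -102], "angular": [0, 0, 0]}
    - {"hand": 0.5, "translation": [12, 3, -119], "angular": [0, 0, 0]}
    - {"hand": 0.5, "translation": [24, 4.5, -137], "angular": [0, 0, 0]}
    - {"hand": 0.5, "translation": [33, 5.5, -150], "angular": [0, 0, 0]}
    - {"hand": 0.5, "translation": [37, 6, -156], "angular": [0, 0, 0]}
    - {"hand": 0.5, "translation": [37, 6, -156], "angular": [0, 0, 0]}

```text
t: 27.45
eef_pos: [0.5275, -0.1688, 0.1259]
tool_rot: [0.177, 0.629, 0.724, 0.22]
contact_force: [0.4, 0.0, -0.3]
gripper_width: 0.499
grasp_force: 0.0
```

Request:
drive_tool:
  commands:
    - {"hand": 0, "translation": [0, 0, 0], "angular": [0, 0, 0]}
    - {"hand": 0, "translation": [0, 0, 0], "angular": [0, 0, 0]}
    - {"hand": 0, "translation": [0, 0, 0], "angular": [0, 0, 0]}
    - {"hand": 0, "translation": [0, 0, 0], "angular": [0, 0, 0]}
    - {"hand": 0, "translation": [0, 0, 0], "angular": [0, 0, 0]}
    - {"hand": 0, "translation": [0, 0, 0], "angular": [0, 0, 0]}

```text
t: 28.2
eef_pos: [0.5254, -0.1695, 0.1254]
tool_rot: [0.176, 0.63, 0.724, 0.219]
contact_force: [-7.5, -0.7, 5.5]
gripper_width: 0.022
grasp_force: 88.5
```

Run:
```python
from h import *
print(bot.get_obs()['q'])
```

```text
[ 0.6487  0.3448 -0.3377  2.2813 -1.3657  0.1696  1.8162]
```

The arm ran into its wrist limits (q5, q6) and closed short of the target. Opening and backing out to reconfigure.

Request:
drive_tool:
  commands:
    - {"hand": 0.5, "translation": [0, 0, 0], "angular": [0, 0, 0]}
    - {"hand": 0.5, "translation": [0, 0, 0], "angular": [0, 0, 0]}
    - {"hand": 0.5, "translation": [-12, 0, 20], "angular": [0, 0, 0]}
    - {"hand": 0.5, "translation": [-25, 0, 50], "angular": [0, 0, 0]}
    - {"hand": 0.5, "translation": [-25, 0, 90], "angular": [0, 0, 0]}
    - {"hand": 0.5, "translation": [-25, 0, 130], "angular": [0, 0, 0]}
    - {"hand": 0.5, "translation": [-25, 0, 130], "angular": [0, 0, 0]}

```text
t: 29.08
eef_pos: [0.5045, -0.1694, 0.2603]
tool_rot: [0.18, 0.628, 0.724, 0.221]
contact_force: [-0.4, 0.3, -0.2]
gripper_width: 0.497
grasp_force: 0.0
```

Run:
```python
from h import *
s=bot.get_obs();print(s['q'],s['eef_pos'],s['tool_rot'])
ims,ms=snap('scene');imt,mt=snap('top')
a=cv2.resize(ims[120:240,200:330],None,fx=3,fy=3,interpolation=cv2.INTER_CUBIC)
b=cv2.resize(imt[180:280,220:350],None,fx=3,fy=3,interpolation=cv2.INTER_CUBIC)
o=np.zeros((360,780,3),np.uint8); o[:,:390]=a; o[:300,390:]=b
cv2.imwrite('pics/both7.png',o[:,:,::-1])
```

```text
[ 0.3404  0.0448  0.0347  2.2297 -0.704   0.4569  1.0918] [ 0.5045 -0.1694  0.2603] [0.1801 0.6281 0.7241 0.2209]
```

View pics/both7.png

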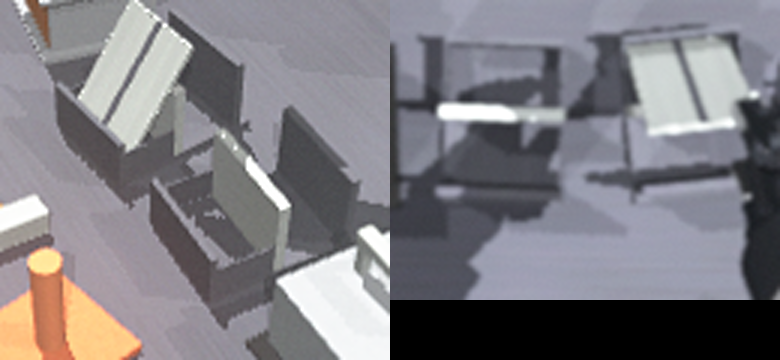

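Plate B is still leaning undisturbed, the first rest is empty, and the arm is now in a better posture (q3≈0). I'll compute the correction to the grasp.

Run:
```python
from h import *
from scipy.spatial.transform import Rotation as Ro
s=bot.get_obs();q=s['tool_rot'];C=Ro.from_quat(q[[1,2,3,0]])
a,t=np.radians(7.6),np.radians(34.5)
z=np.array([np.sin(t)*np.cos(a),np.sin(t)*np.sin(a),-np.cos(t)]);x=np.array([-np.sin(a),np.cos(a),0]);y=np.cross(z,x)
D=Ro.from_matrix(np.c_[x,y,z]);print((D*C.inv()).as_rotvec(),np.c_[x,y,z],C.as_matrix())
g=np.array([522.8,-159.7,103.9]);print('to grasp',g-s['eef_pos']*1000,'pre',g-65*z-s['eef_pos']*1000)
```

```text
[-0.0158 -0.0324 -0.0144] [[-0.1323  0.8169  0.5614]
 [ 0.9912  0.109   0.0749]
 [ 0.      0.5664 -0.8241]] [[-0.1461  0.8333  0.5332]
 [ 0.9891  0.1121  0.0959]
 [ 0.0202  0.5414 -0.8405]]
to grasp [  20.235     8.8134 -152.5202] pre [-16.258    3.9442 -98.952 ]
```

Request:
drive_tool:
  commands:
    - {"hand": 0.5, "translation": [-2, 3, -30], "angular": [-0.016, -0.032, -0.014]}
    - {"hand": 0.5, "translation": [-5, 5.5, -75], "angular": [-0.016, -0.032, -0.014]}
    - {"hand": 0.5, "translation": [-5, 5.5, -115], "angular": [-0.016, -0.032, -0.014]}
    - {"hand": 0.5, "translation": [-5, 5.5, -115], "angular": [-0.016, -0.032, -0.014]}
    - {"hand": 0.5, "translation": [-5, 5.5, -115], "angular": [-0.016, -0.032, -0.014]}

```text
t: 29.8
eef_pos: [0.4961, -0.1665, 0.1455]
tool_rot: [0.187, 0.631, 0.719, 0.222]
contact_force: [0.7, 0.4, -0.9]
gripper_width: 0.499
grasp_force: 0.0
```

Run:
```python
from h import *
from scipy.spatial.transform import Rotation as Ro
s=bot.get_obs();q=s['tool_rot'];C=Ro.from_quat(q[[1,2,3,0]])
a,t=np.radians(7.6),np.radians(34.5)
z=np.array([np.sin(t)*np.cos(a),np.sin(t)*np.sin(a),-np.cos(t)]);x=np.array([-np.sin(a),np.cos(a),0]);y=np.cross(z,x)
D=Ro.from_matrix(np.c_[x,y,z]);print((D*C.inv()).as_rotvec(),s['q'])
g=np.array([522.8,-159.7,103.9]);print('to grasp',g-s['eef_pos']*1000)
```

```text
[-0.0086 -0.015  -0.0007] [ 0.7577  0.2735 -0.4316  2.3376 -1.3668  0.1696  1.8201]
to grasp [ 26.6661   6.8384 -41.5944]
```

Request:
drive_tool:
  commands:
    - {"hand": 0.6, "translation": [-5, 0, 25], "angular": [0, 0, 0]}
    - {"hand": 1, "translation": [0, 0, 70], "angular": [0, 0, 0]}
    - {"hand": 1, "translation": [15, 3, 90], "angular": [-0.013, 0.1, 0]}
    - {"hand": 1, "translation": [28, 7, 90], "angular": [-0.026, 0.199, 0]}
    - {"hand": 1, "translation": [28, 7, 90], "angular": [-0.026, 0.199, 0]}
    - {"hand": 1, "translation": [28, 7, 60], "angular": [-0.026, 0.199, 0]}
    - {"hand": 1, "translation": [28, 7, 25], "angular": [-0.026, 0.199, 0]}
    - {"hand": 1, "translation": [28, 7, 25], "angular": [-0.026, 0.199, 0]}
    - {"hand": 1, "translation": [28, 7, 25], "angular": [-0.026, 0.199, 0]}

```text
t: 30.92
eef_pos: [0.5265, -0.1597, 0.1741]
tool_rot: [0.126, 0.646, 0.738, 0.149]
contact_force: [1.3, -0.4, -0.5]
gripper_width: 1.001
grasp_force: 0.0
```

```bash
cat > chk.py <<'E'
from h import *
import sys
from scipy.spatial.transform import Rotation as Ro
yaw,tilt,*g=map(float,sys.argv[1:])
s=bot.get_obs();q=s['tool_rot'];C=Ro.from_quat(q[[1,2,3,0]])
a,t=np.radians(yaw),np.radians(tilt)
z=np.array([np.sin(t)*np.cos(a),np.sin(t)*np.sin(a),-np.cos(t)]);x=np.array([-np.sin(a),np.cos(a),0]);y=np.cross(z,x)
D=Ro.from_matrix(np.c_[x,y,z]);print('rot',(D*C.inv()).as_rotvec(),'q',s['q'])
print('to goal mm',np.array(g)-s['eef_pos']*1000,'z axis',z)
E
python3 chk.py 7.6 23 543.4 -157 114.9
```

```text
rot [-0.0054 -0.0098 -0.0007] q [ 0.2973  0.2325 -0.031   2.1746 -0.3899  0.4003  0.7349]
to goal mm [ 16.9074   2.6618 -59.1906] z axis [ 0.3873  0.0517 -0.9205]
```

Request:
drive_tool:
  commands:
    - {"hand": 1, "translation": [-3, 0, -15], "angular": [-0.005, -0.01, 0]}
    - {"hand": 1, "translation": [4, 1, -30], "angular": [-0.005, -0.01, 0]}
    - {"hand": 1, "translation": [10, 2, -45], "angular": [-0.005, -0.01, 0]}
    - {"hand": 1, "translation": [17, 2.5, -59], "angular": [-0.005, -0.01, 0]}
    - {"hand": 1, "translation": [17, 2.5, -59], "angular": [-0.005, -0.01, 0]}
    - {"hand": 1, "translation": [17, 2.5, -59], "angular": [-0.005, -0.01, 0]}

```text
t: 31.68
eef_pos: [0.5428, -0.1571, 0.1137]
tool_rot: [0.13, 0.645, 0.738, 0.15]
contact_force: [-0.6, 0.5, 0.5]
gripper_width: 0.997
grasp_force: 0.0
```

```bash
python3 chk.py 7.6 23 543.4 -157 114.9
python3 - <<'E'
from h import *
im,m=snap('wrist','w8')
E
```

```text
rot [-0.0008 -0.0017 -0.0015] q [ 0.3417  0.3594 -0.1037  2.1885 -0.4679  0.2491  0.8198]
to goal mm [0.5916 0.091  1.182 ] z axis [ 0.3873  0.0517 -0.9205]
```

View pics/w8.png

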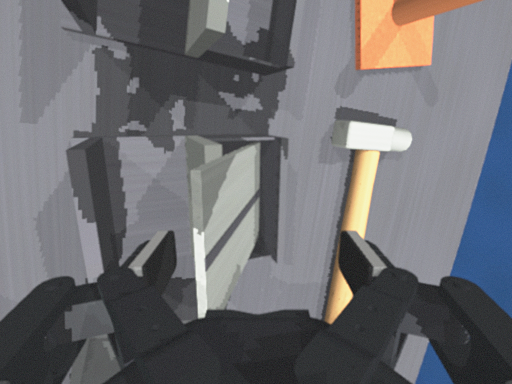

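The plate's top edge (column ~195–205) lies between the open fingers (columns 170 and 345). Closing now, which should push the plate upright.

Request:
drive_tool:
  commands:
    - {"hand": 0.7, "translation": [0, 0, 0], "angular": [0, 0, 0]}
    - {"hand": 0.5, "translation": [0, 0, 0], "angular": [0, 0, 0]}
    - {"hand": 0.35, "translation": [0, 0, 0], "angular": [0, 0, 0]}
    - {"hand": 0.2, "translation": [0, 0, 0], "angular": [0, 0, 0]}
    - {"hand": 0.1, "translation": [0, 0, 0], "angular": [0, 0, 0]}
    - {"hand": 0, "translation": [0, 0, 0], "angular": [0, 0, 0]}
    - {"hand": 0, "translation": [0, 0, 0], "angular": [0, 0, 0]}
    - {"hand": 0, "translation": [0, 0, 0], "angular": [0, 0, 0]}
  force: 90

```text
t: 32.72
eef_pos: [0.5425, -0.1571, 0.1138]
tool_rot: [0.13, 0.645, 0.738, 0.15]
contact_force: [-4.9, -0.8, 4.1]
gripper_width: 0.042
grasp_force: 88.2
```

Request:
drive_tool:
  commands:
    - {"hand": 0, "translation": [-1, 0, 8], "angular": [0, 0, 0]}
    - {"hand": 0, "translation": [-1, 0, 30], "angular": [0, 0, 0]}
    - {"hand": 0, "translation": [-1, 0, 65], "angular": [0, 0, 0]}
    - {"hand": 0, "translation": [-1, 0, 105], "angular": [0, 0, 0]}
    - {"hand": 0, "translation": [-1, 0, 150], "angular": [-0.007, 0.05, 0]}
    - {"hand": 0, "translation": [-1, 0, 190], "angular": [-0.02, 0.15, 0]}
    - {"hand": 0, "translation": [-1, 0, 195], "angular": [-0.038, 0.28, 0]}
    - {"hand": 0, "translation": [-1, 0, 195], "angular": [-0.053, 0.4, 0]}
    - {"hand": 0, "translation": [-1, 0, 195], "angular": [-0.053, 0.4, 0]}
    - {"hand": 0, "translation": [-1, 0, 195], "angular": [-0.053, 0.4, 0]}

```text
t: 33.98
eef_pos: [0.5411, -0.157, 0.308]
tool_rot: [-0.002, 0.658, 0.753, -0.0]
contact_force: [0.6, -0.5, -5.7]
gripper_width: 0.042
grasp_force: 88.9
```

```bash
python3 chk.py -8.2 0 462.6 -340.6 305
```

```text
rot [-0.002  -0.0028 -0.2769] q [ 0.078   0.2389  0.1138  1.7549 -0.0305  1.1527  0.3349]
to goal mm [ -78.4594 -183.5519   -3.0311] z axis [ 0. -0. -1.]
```

Request:
drive_tool:
  commands:
    - {"hand": 0, "translation": [-15, -35, 0], "angular": [0, 0, -0.06]}
    - {"hand": 0, "translation": [-35, -80, 0], "angular": [0, 0, -0.13]}
    - {"hand": 0, "translation": [-55, -130, 0], "angular": [0, 0, -0.2]}
    - {"hand": 0, "translation": [-75, -170, 0], "angular": [0, 0, -0.277]}
    - {"hand": 0, "translation": [-78, -183.5, 0], "angular": [-0.002, -0.003, -0.277]}
    - {"hand": 0, "translation": [-78, -183.5, 0], "angular": [-0.002, -0.003, -0.277]}
    - {"hand": 0, "translation": [-78, -183.5, 0], "angular": [-0.002, -0.003, -0.277]}

```text
t: 34.85
eef_pos: [0.4644, -0.3387, 0.3087]
tool_rot: [-0.0, 0.755, 0.656, 0.0]
contact_force: [-0.5, 0.2, -5.0]
gripper_width: 0.038
grasp_force: 88.9
```

```bash
python3 chk.py -8.2 0 463.2 -340.6 305
python3 - <<'E'
from h import *
im,m=snap('wrist'); ims,ms=snap('scene')
p0=bot.get_obs()['eef_pos'];n=np.array([.9898,-.1426,0]);t=np.array([.1426,.9898,0])
print('pred',[(3*(proj(ms,p0+n*.0025+t*s-[0,0,.115])[0]-[170,20])+[390,0]).round(0) for s in(.045,-.045)])
o=np.zeros((480,780,3),np.uint8)
o[:384,:390]=im[:,60:450]
o[:480,390:]=cv2.resize(ims[20:180,170:300],None,fx=3,fy=3)
cv2.imwrite('pics/w9.png',o[:,:,::-1])
E
```

```text
rot [-0.001   0.0003 -0.0024] q [ 0.3087  0.2585  0.2621  1.7385 -0.0736  1.1544  0.4517]
to goal mm [-1.2482 -1.9148 -3.6685] z axis [ 0. -0. -1.]
pred [array([611., 165.]), array([580., 123.])]
```

View pics/w9.png

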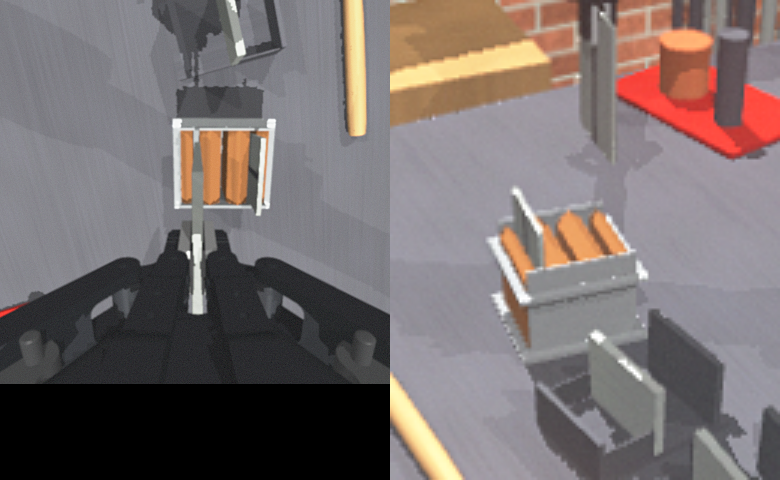

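Plate B hangs straight above the near slot; its lower corner at (614,162) matches the predicted (611,165). Inserting.

Request:
drive_tool:
  commands:
    - {"hand": 0, "translation": [-1.2, -1.5, -30], "angular": [0, 0, -0.002]}
    - {"hand": 0, "translation": [-1.2, -1.5, -70], "angular": [0, 0, -0.002]}
    - {"hand": 0, "translation": [-1.2, -1.5, -92], "angular": [0, 0, -0.002]}
    - {"hand": 0, "translation": [-1.2, -1.5, -100], "angular": [0, 0, -0.002]}
    - {"hand": 0, "translation": [-1.2, -1.5, -106], "angular": [0, 0, -0.002]}
    - {"hand": 0, "translation": [-1.2, -1.5, -112], "angular": [0, 0, -0.002]}
    - {"hand": 0, "translation": [-1.2, -1.5, -118], "angular": [0, 0, -0.002]}
    - {"hand": 0, "translation": [-1.2, -1.5, -118], "angular": [0, 0, -0.002]}

```text
t: 35.95
eef_pos: [0.4633, -0.3411, 0.1907]
tool_rot: [-0.0, 0.756, 0.654, 0.0]
contact_force: [1.9, 3.9, -7.5]
gripper_width: 0.039
grasp_force: 88.5
```

Request:
drive_tool:
  commands:
    - {"hand": 0, "translation": [0, 1, -8], "angular": [0, 0, 0]}
    - {"hand": 0, "translation": [0, 1, -16], "angular": [0, 0, 0]}
    - {"hand": 0, "translation": [0, 1, -26], "angular": [0, 0, 0]}
    - {"hand": 0, "translation": [0, 1, -36], "angular": [0, 0, 0]}
    - {"hand": 0, "translation": [0, 1, -46], "angular": [0, 0, 0]}
    - {"hand": 0, "translation": [0, 1, -55], "angular": [0, 0, 0]}
    - {"hand": 0, "translation": [0, 1, -61], "angular": [0, 0, 0]}
    - {"hand": 0, "translation": [0, 1, -61], "angular": [0, 0, 0]}

```text
t: 36.95
eef_pos: [0.4623, -0.3407, 0.129]
tool_rot: [-0.001, 0.756, 0.654, -0.0]
contact_force: [1.3, 4.4, -8.0]
gripper_width: 0.037
grasp_force: 88.6
```

Request:
drive_tool:
  commands:
    - {"hand": 0, "translation": [0, 1, -4], "angular": [0, 0, 0]}
    - {"hand": 0, "translation": [0, 1, -7], "angular": [0, 0, 0]}
    - {"hand": 0, "translation": [0, 1, -10], "angular": [0, 0, 0]}
    - {"hand": 0, "translation": [0, 1, -10], "angular": [0, 0, 0]}

```text
t: 37.45
eef_pos: [0.4626, -0.3406, 0.1199]
tool_rot: [0.0, 0.757, 0.654, -0.0]
contact_force: [0.6, 2.1, -4.0]
gripper_width: 0.04
grasp_force: 89.2
```

Request:
drive_tool:
  commands:
    - {"hand": 0, "translation": [0, 0, -2], "angular": [0, 0, 0]}
    - {"hand": 0, "translation": [0, 0, -4], "angular": [0, 0, 0]}
    - {"hand": 0, "translation": [0, 0, -4], "angular": [0, 0, 0]}

```text
t: 37.83
eef_pos: [0.4637, -0.3408, 0.1197]
tool_rot: [0.001, 0.757, 0.654, 0.001]
contact_force: [-6.0, 7.7, 28.5]
gripper_width: 0.038
grasp_force: 94.2
```

Request:
drive_tool:
  commands:
    - {"hand": 0.22, "translation": [0, 0, 4], "angular": [0, 0, 0]}
    - {"hand": 0.22, "translation": [0, 0, 4], "angular": [0, 0, 0]}
    - {"hand": 0.22, "translation": [0, 0, 4], "angular": [0, 0, 0]}
    - {"hand": 0.22, "translation": [0, 0, 15], "angular": [0, 0, 0]}
    - {"hand": 0.22, "translation": [0, 0, 45], "angular": [0, 0, 0]}
    - {"hand": 0.6, "translation": [0, 0, 95], "angular": [0, 0, 0]}
    - {"hand": 1, "translation": [0, 0, 150], "angular": [0, 0, 0]}
    - {"hand": 1, "translation": [5, 50, 185], "angular": [0, 0, 0.03]}
    - {"hand": 1, "translation": [10, 105, 185], "angular": [0, 0, 0.06]}
    - {"hand": 1, "translation": [15, 160, 185], "angular": [0, 0, 0.09]}
    - {"hand": 1, "translation": [20, 215, 185], "angular": [0, 0, 0.12]}
    - {"hand": 1, "translation": [25, 270, 185], "angular": [0, 0, 0.143]}

```text
t: 39.33
eef_pos: [0.4875, -0.0685, 0.3016]
tool_rot: [0.0, 0.708, 0.706, 0.0]
contact_force: [-0.4, -0.6, 0.0]
gripper_width: 1.002
grasp_force: 0.0
```

Request:
drive_tool:
  commands:
    - {"hand": 1, "translation": [3, 50, 0], "angular": [0, 0, 0]}
    - {"hand": 1, "translation": [7, 105, 0], "angular": [0, 0, 0]}
    - {"hand": 1, "translation": [10, 160, 0], "angular": [0, 0, 0]}
    - {"hand": 1, "translation": [13, 215, 0], "angular": [0, 0, 0]}
    - {"hand": 1, "translation": [15, 237, 0], "angular": [0, 0, 0]}
    - {"hand": 1, "translation": [15, 237, 0], "angular": [0, 0, 0]}
    - {"hand": 1, "translation": [15, 237, 0], "angular": [0, 0, 0]}

```text
t: 40.2
eef_pos: [0.5027, 0.1654, 0.3009]
tool_rot: [0.0, 0.708, 0.706, -0.001]
contact_force: [0.8, -0.2, -0.6]
gripper_width: 0.999
grasp_force: 0.0
```

```bash
python3 chk.py 0 0 504 167 104
python3 - <<'E'
from h import *
im,m=snap('wrist'); ims,ms=snap('scene'); imt,mt=snap('top')
print('handle ends pred',proj(m,[[.504,.167+.042,.115],[.504,.167-.042,.115]]))
cv2.imwrite('pics/w10raw.png',im[:,:,::-1])
o=np.zeros((600,780,3),np.uint8)
o[:384,:390]=im[:,60:450]
o[:480,390:]=cv2.resize(ims[20:180,170:300],None,fx=3,fy=3)
o[400:600,20:220]=cv2.resize(imt[205:255,370:420],None,fx=4,fy=4)
cv2.imwrite('pics/w10.png',o[:,:,::-1])
E
```

```text
rot [ 0.0012 -0.0003  0.0039] q [-0.3403  0.1909 -0.1106  1.8285  0.0242  1.1242 -0.4634]
to goal mm [   1.2826    1.6285 -196.924 ] z axis [ 0.  0. -1.]
handle ends pred [[257.9377 133.8404]
 [258.1732 204.3916]]
```

View pics/w10.png

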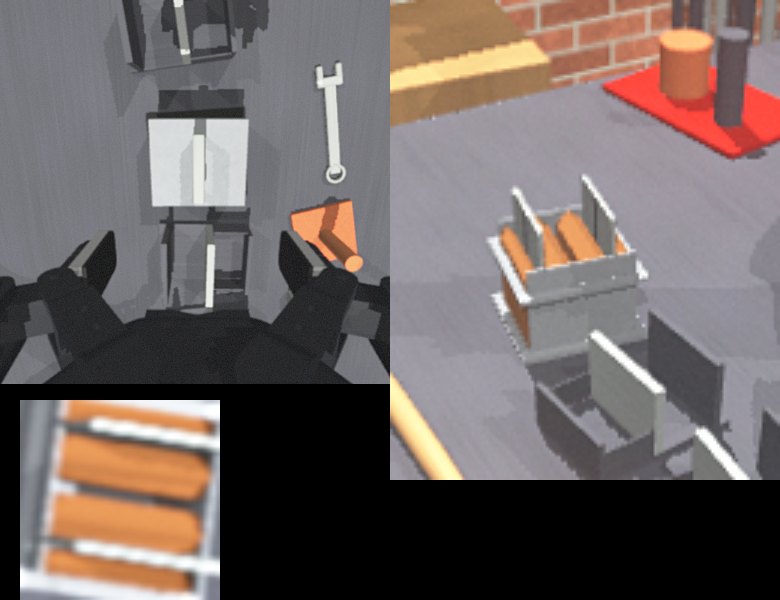

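Both plates stand fully down in the outer slots, and the cover hasn't moved on the mat. Fetching it.

Request:
drive_tool:
  commands:
    - {"hand": 1, "translation": [1, 1.5, -50], "angular": [0, 0, 0.002]}
    - {"hand": 1, "translation": [1, 1.5, -110], "angular": [0, 0, 0.002]}
    - {"hand": 1, "translation": [1, 1.5, -160], "angular": [0, 0, 0.002]}
    - {"hand": 1, "translation": [1, 1.5, -190], "angular": [0, 0, 0.002]}
    - {"hand": 1, "translation": [1, 1.5, -194], "angular": [0, 0, 0.002]}
    - {"hand": 0, "translation": [1, 1.5, -194], "angular": [0, 0, 0.002]}
    - {"hand": 0, "translation": [1, 1.5, -194], "angular": [0, 0, 0.002]}
    - {"hand": 0, "translation": [1, 1.5, -194], "angular": [0, 0, 0.002]}
    - {"hand": 0, "translation": [1, 1.5, -194], "angular": [0, 0, 0.002]}
    - {"hand": 0, "translation": [1, 1.5, -194], "angular": [0, 0, 0.002]}
    - {"hand": 0, "translation": [1, 1.5, -194], "angular": [0, 0, 0.002]}
  force: 60

```text
t: 41.72
eef_pos: [0.5042, 0.1687, 0.1077]
tool_rot: [0.0, 0.707, 0.707, 0.0]
contact_force: [0.2, -0.5, 5.7]
gripper_width: 0.148
grasp_force: 60.0
```

Request:
drive_tool:
  commands:
    - {"hand": 0, "translation": [0, 0, 15], "angular": [0, 0, 0]}
    - {"hand": 0, "translation": [0, 0, 50], "angular": [0, 0, 0]}
    - {"hand": 0, "translation": [0, 0, 100], "angular": [0, 0, 0]}
    - {"hand": 0, "translation": [0, 0, 150], "angular": [0, 0, 0]}
    - {"hand": 0, "translation": [0, 0, 190], "angular": [0, 0, 0]}
    - {"hand": 0, "translation": [0, -30, 190], "angular": [0, 0, -0.01]}
    - {"hand": 0, "translation": [0, -80, 190], "angular": [0, 0, -0.03]}
    - {"hand": 0, "translation": [0, -135, 190], "angular": [0, 0, -0.05]}
    - {"hand": 0, "translation": [-2, -190, 190], "angular": [0, 0, -0.07]}
    - {"hand": 0, "translation": [-3, -245, 190], "angular": [0, 0, -0.09]}
    - {"hand": 0, "translation": [-4, -300, 190], "angular": [0, 0, -0.11]}
    - {"hand": 0, "translation": [-5, -350, 190], "angular": [0, 0, -0.13]}

```text
t: 43.22
eef_pos: [0.4973, -0.1832, 0.2969]
tool_rot: [-0.001, 0.752, 0.659, -0.0]
contact_force: [1.0, -0.2, -4.7]
gripper_width: 0.148
grasp_force: 59.1
```

Request:
drive_tool:
  commands:
    - {"hand": 0, "translation": [0, -50, 0], "angular": [0, 0, -0.012]}
    - {"hand": 0, "translation": [-1, -100, 0], "angular": [0, 0, -0.012]}
    - {"hand": 0, "translation": [-1, -140, 0], "angular": [0, 0, -0.012]}
    - {"hand": 0, "translation": [-1, -163.5, 0], "angular": [0, 0, -0.012]}
    - {"hand": 0, "translation": [-1, -163.5, 0], "angular": [0, 0, -0.012]}
    - {"hand": 0, "translation": [-1, -163.5, 0], "angular": [0, 0, -0.012]}
    - {"hand": 0, "translation": [-1, -163.5, 0], "angular": [0, 0, -0.012]}

```text
t: 44.1
eef_pos: [0.4978, -0.3435, 0.2967]
tool_rot: [-0.001, 0.755, 0.656, 0.0]
contact_force: [0.6, -0.3, -4.4]
gripper_width: 0.148
grasp_force: 59.1
```

```bash
python3 chk.py -8.2 0 498.3 -345 178
```

```text
rot [-0.0009 -0.0007 -0.0029] q [ 0.3096  0.3211  0.2462  1.683  -0.0848  1.149   0.4383]
to goal mm [   0.4934   -1.5096 -118.6938] z axis [ 0. -0. -1.]
```

Request:
drive_tool:
  commands:
    - {"hand": 0, "translation": [0.5, -1, -30], "angular": [0, 0, -0.003]}
    - {"hand": 0, "translation": [0.5, -1, -60], "angular": [0, 0, -0.003]}
    - {"hand": 0, "translation": [0.5, -1, -80], "angular": [0, 0, -0.003]}
    - {"hand": 0, "translation": [0.5, -1, -90], "angular": [0, 0, -0.003]}
    - {"hand": 0, "translation": [0.5, -1, -98], "angular": [0, 0, -0.003]}
    - {"hand": 0, "translation": [0.5, -1, -105], "angular": [0, 0, -0.003]}
    - {"hand": 0, "translation": [0.5, -1, -110], "angular": [0, 0, -0.003]}
    - {"hand": 0, "translation": [0.5, -1, -110], "angular": [0, 0, -0.003]}

```text
t: 45.1
eef_pos: [0.4979, -0.3459, 0.1866]
tool_rot: [-0.0, 0.757, 0.654, -0.0]
contact_force: [-0.1, -0.3, -4.8]
gripper_width: 0.153
grasp_force: 59.1
```

Past the body top with no contact; seating it.

Request:
drive_tool:
  commands:
    - {"hand": 0, "translation": [0, 0, -4], "angular": [0, 0, 0]}
    - {"hand": 0, "translation": [0, 0, -7], "angular": [0, 0, 0]}
    - {"hand": 0, "translation": [0, 0, -9], "angular": [0, 0, 0]}
    - {"hand": 0, "translation": [0, 0, -9], "angular": [0, 0, 0]}

```text
t: 45.6
eef_pos: [0.4979, -0.346, 0.1787]
tool_rot: [-0.0, 0.757, 0.654, -0.0]
contact_force: [-4.1, 3.5, 5.3]
gripper_width: 0.145
grasp_force: 60.3
```

Request:
drive_tool:
  commands:
    - {"hand": 0.6, "translation": [0, 0, 0], "angular": [0, 0, 0]}
    - {"hand": 0.6, "translation": [0, 0, 0], "angular": [0, 0, 0]}
    - {"hand": 0.6, "translation": [0, 0, 0], "angular": [0, 0, 0]}
    - {"hand": 0.6, "translation": [0, 0, 30], "angular": [0, 0, 0]}
    - {"hand": 0.6, "translation": [0, 0, 80], "angular": [0, 0, 0]}
    - {"hand": 0.6, "translation": [0, 0, 130], "angular": [0, 0, 0]}
    - {"hand": 0.6, "translation": [0, 50, 130], "angular": [0, 0, 0]}
    - {"hand": 0.6, "translation": [0, 110, 130], "angular": [0, 0, 0]}
    - {"hand": 0.6, "translation": [0, 170, 130], "angular": [0, 0, 0]}
    - {"hand": 0.6, "translation": [0, 200, 130], "angular": [0, 0, 0]}
    - {"hand": 0.6, "translation": [0, 200, 130], "angular": [0, 0, 0]}

```text
t: 46.98
eef_pos: [0.4985, -0.1431, 0.3079]
tool_rot: [-0.0, 0.755, 0.656, 0.0]
contact_force: [-0.8, -0.8, 0.6]
gripper_width: 0.6
grasp_force: 0.0
```

Run:
```python
from h import *
ims,ms=snap('scene'); imt,mt=snap('top')
o=np.zeros((480,790,3),np.uint8)
o[:480,:390]=cv2.resize(ims[40:200,170:300],None,fx=3,fy=3,interpolation=cv2.INTER_CUBIC)
o[:400,390:]=cv2.resize(imt[180:280,350:450],None,fx=4,fy=4,interpolation=cv2.INTER_CUBIC)
cv2.imwrite('pics/end.png',o[:,:,::-1])
```

```text
(no output)
```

View pics/end.png

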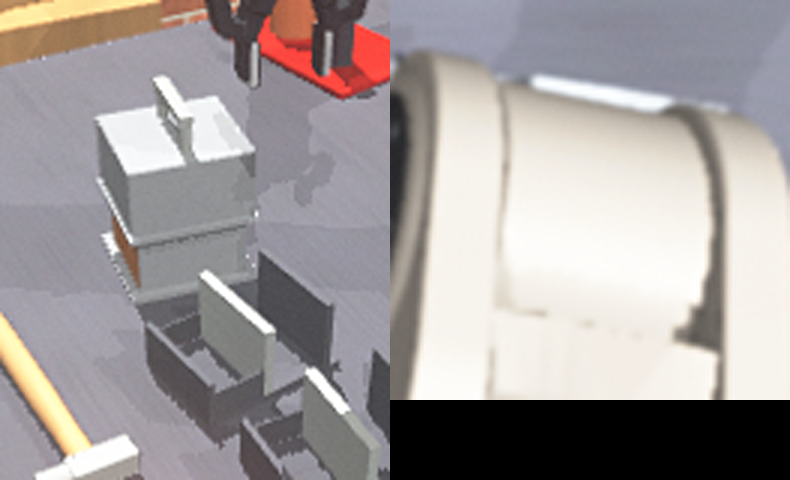

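The cover sits level on the ledge all round, and the gripper is clear. Handing in.

```bash
python3 -c "
from station import bot
print(bot.hand_in())"
```

```text
the job is handed in; nothing more can be done
None
```

I handed the job in at about 47 s of the 210 s. Both plates that were there (the third rest was empty) stand home in the outer slots, the cover is back on its ledge, and the tools and post weren't touched; no verdict came back.

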